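# Put the shaker's platform fittings back into their cut-out tray

### The job

Put the shaker's fittings away in the cut-out foam tray: the round knob, the short bar, the L-bracket and the spanner, each lying flat on the floor of the pocket cut to its own outline. The larger knob and the longer bar belong to another machine and do not fit: leave them where they lie.

Things in the scene. Friction and masses are not known exactly. Their poses are not given: they have to be found in the camera images.
- knob_c (a point): Smaller grey round clamp knob, 46 mm diameter, 20 mm high with a 5 mm steel hub on top (hub 23 mm diameter), lying flat on the bench. Point on its axis, 10 mm above its underside; z up. About 0.1 kg. Goes into the round pocket.
- big_knob_c (a point): Look-alike: the larger round knob, 64 mm diameter, 20 mm high with a 5 mm hub on top. Point on its axis, 10 mm above its underside. To be left where it is.
- bar_c (a point): Shorter aluminium clamp bar, 76 x 30 x 20 mm, with two dark holes. Point at its centre, 10 mm above its underside; x along its length, z up. About 0.1 kg.
- long_bar_c (a point): Look-alike: the longer bar, 106 x 30 x 20 mm, x along its length. Point at its centre, 10 mm above its underside. To be left where it is.
- ell_c (a point): Aluminium L-bracket lying flat; legs 64 mm long outside, 18 mm wide, 20 mm high, 0.1 kg. Point on leg A (along x), midway across it, 10 mm above the underside, 20 mm from its free end (+x) and 44 mm from the outer corner (-x). Leg B runs from the corner towards +y, at x = -44 to -26 mm from this point: leg A is free on both sides here and can be gripped across y. z up.
- spanner_c (a point): Double open-ended steel spanner, 110 mm long, heads 28 mm wide (from 30 mm to 55 mm either side of the centre), shank 14 mm wide, 12 mm thick throughout. Point at the centre of the shank, 6 mm above the underside; x along its length, z up; both ends are alike. About 0.12 kg.
- pocket_round (a point): Centre of the round pocket, 58 mm diameter, for the smaller knob: one of four blue foam inserts (136 x 86 mm, yellow pocket floors) in the grey tray. Point level with the foam top, 14 mm above the bench; the pocket floor is 7 mm lower. 
- pocket_bar (a point): Centre of the plain rectangular pocket, 88 x 42 mm, for the shorter bar: one of four blue foam inserts (136 x 86 mm, yellow pocket floors) in the grey tray. Point level with the foam top, 14 mm above the bench; the pocket floor is 7 mm lower. x along the pocket's length.
- pocket_ell (a point): L-shaped pocket (channels 30 mm wide, 76 mm long outside) for the L-bracket: one of four blue foam inserts (136 x 86 mm, yellow pocket floors) in the grey tray. Point level with the foam top, 14 mm above the bench; the pocket floor is 7 mm lower. It is the place above which the bracket's own listed point belongs, with the bracket's x and y axes along this point's x and y (it fits one way round only).
- pocket_spanner (a point): Centre of the spanner-shaped pocket (122 mm long, heads 40 mm wide, waist 26 mm wide over the middle 42 mm): one of four blue foam inserts (136 x 86 mm, yellow pocket floors) in the grey tray. Point level with the foam top, 14 mm above the bench; the pocket floor is 7 mm lower. x along the pocket's length; the spanner fits either way round.
Not all that is in view belongs to the job. Leave any blue look-alike of the part that bears knob_c alone.

How it is judged:
At the end, for the whole second after the job is handed in: Knob, short bar, L-bracket and spanner lie flat at rest on the floor of their own pockets (within 11 mm of its point, at most 2.5 mm above seated height, tilt under 0.06 rad, aligned within 0.4 rad); big knob and long bar within 30 mm of where they started (horizontal distance between knob_c and pocket_round below 0.011 m and z of knob_c in the frame of pocket_round below 0.0055 m and angle between each of knob_c, bar_c, ell_c, spanner_c's own z axis and vertical below 0.06 rad and linear speed of each of knob, bar, ell, spanner below 0.02 m/s and horizontal distance between bar_c and pocket_bar below 0.011 m and z of bar_c in the frame of pocket_bar below 0.0055 m and angle between the x axis of bar_c and the x axis of pocket_bar, either way round below 0.4 rad and horizontal distance between ell_c and pocket_ell below 0.011 m and z of ell_c in the frame of pocket_ell below 0.0055 m and angle between the x axis of ell_c and the x axis of pocket_ell, either way round below 0.4 rad and horizontal distance between spanner_c and pocket_spanner below 0.011 m and z of spanner_c in the frame of pocket_spanner below 0.0015 m and angle between the x axis of spanner_c and the x axis of pocket_spanner, either way round below 0.4 rad and distance of each of big_knob_c, long_bar_c from where it was at the start of the episode below 0.03 m); the robot touches nothing.
It fails at once if A look-alike (big knob or long bar) is moved more than 30 mm (distance of any of big_knob_c, long_bar_c from where it was at the start of the episode above 0.03 m).
It also fails if it takes over 99 s, if anything falls off the work surface, if the arm or the gripper's body presses on something with over 40 N, if the wrist force passes 120 N, or if a joint passes its speed limit or range.

### The arm

A 7-joint arm with a two-finger parallel gripper is mounted at the origin on the work surface. World frame = base frame: x ahead of the robot, y to its left, z up, the work surface at z = 0. Lengths are in m, angles in rad, forces in N, time in s.
With the tool pointing down it reaches from about 0.4 to 0.85 m from the base axis. Payload 10.4 kg.
Tool frame: the origin (TCP) lies between the finger pads; the fingertips stand tcp_to_tips ahead of it and the grasp point (between the pads) lies 8 mm behind it (tcp_to_tips is the distance from the TCP to the fingertips, in m); z points along the fingers, y is the line along which they close (so a half turn about z gives the same grasp; the last joint's range is limited). The gripper opens to 85 mm and grips with 20 to 120 N. Pads are 22 mm wide; open, the fingers measure 114 mm over their backs; the gripper's body (76 mm by 85 mm) begins 54 mm behind the grasp point. The pads swing forward as they close: fully open they stand 13 mm farther back than shut.
Start: joints at [1.262, 0.332, -0.065, 1.46, 0.022, 1.35, -0.088], TCP at [0.176, -0.6, 0.207] pointing down, gripper open.
Joint ranges: [-2.6, 2.6], [-0.5, 2.12], [-1.47, 1.34], [0.16, 2.42], [-1.27, 4.41], [0.06, 2.06], [-2.6, 2.6]. Speed limits (rad/s): [2.22, 2.22, 2.79, 2.79, 3.14, 3.14, 3.14].

### API

Orientations are given as a unit quaternion [x, y, z, w].
In Python, from workcell import * gives the robot as it stands.
- The arm moves only by the tool apply_moves, never from a script. Its argument "rows" is a list of rows, each an object of numbers: "x", "y", "z": the shift along the tool's x, y, z in mm; "ax", "ay", "az": the turn, a rotation vector about the tool's x, y, z in degrees; "gripper": the closure, from 0 (fully open) to 1 (shut). A call has 1 to 5 rows; each row shifts and turns the commanded pose from where the row before left it, along the tool's axes as they then stand; what a row does not reach is not made up. A row lasts 1/12 s, in which the tool goes at most 41.7 mm and 7.16 degrees, less where a joint would pass 70% of its speed; a pose out of reach is approached as far as the arm can. A call with a gripper value outside its range is refused whole. The fingers move at their own pace and stop on an object; "newtons" is the grip in N (left out, the last holds). Time passes only in rows, so rows that do not move let the fingers close. It gives the time, the measured TCP pose, the force, the opening and the grip force at its end, in the units of the state.
- get_obs(): the state, without advancing time (a new reading comes with each control period).
- camera(name): name is "scene" or "top"; returns a dict with "color" (480x640x3 uint8, red, green, blue), "fov_y" (degrees; the focal length in pixels is half the picture's height over the tangent of half this angle, whatever the lens; pixels are square), "cx", "cy" (the principal point, pixels), "k1" (the pictures are not rectified: a ray, as slopes to the right and down, at radius r is drawn at 1 + k1 r^2 times it, then the intrinsics apply), "rvec" (rotation vector, rad) and "tvec" (3), from world to camera coordinates, as OpenCV has them. Camera axes: x right, y down, z forward; pixel columns grow to the right and rows downward; lengths in m; the calibration is good to about 2 mm. A picture is of the moment at which its call begins. There is no depth.
- hand_in(): hands the job in; it is judged then, once.
The state is a dict: "clock": time; "joint_pos": joint angles; "joint_velocities": joint speeds; "tau": joint torques, N m; "position": TCP position; "ee_rot": TCP orientation; "ft_force": force on the tool from outside, world axes, zero at the start; "torque": the same for the moment, N m; "grip_width": opening from 0.0 (shut) to 1.0 (fully open); "grasp_force": force on a finger pad.
Only numpy, scipy, OpenCV 4.12 (cv2) and the standard library are available. Lean on these libraries where they do the work, as an engineer would, in place of code of your own. Each camera call takes 0.05 s, during which the arm holds its last target. There are 200 camera calls.

## Working session

There is one attempt and no reset: what is moved stays moved. The work goes in short steps, Python scripts to look and compute and a tool call to move; the robot and the scene stay as the last step left them, time stands still between calls to the robot, and variables do not carry over. Pictures are saved under pics/ and viewed, at most 14 in all, crops included, and the job is handed in when it is done.

Besides the shell and the picture viewer there is one more tool, called after "Call:" by a JSON object that holds its "op" and its "data", one argument or row to a line. apply_moves: Moves the arm, as the interface text tells. Its arguments: {"type":"object","properties":{"rows":{"type":"array","items":{"type":"object","properties":{"x":{"type":"number"},"y":{"type":"number"},"z":{"type":"number"},"ax":{"type":"number"},"ay":{"type":"number"},"az":{"type":"number"},"gripper":{"type":"number"}}}},"newtons":{"type":"number"}},"required":["rows"]}

```bash
ls; mkdir -p pics; python3 - <<'E'
from workcell import *
import cv2
o=get_obs(); print({k:o[k] for k in('clock','position','ee_rot','grip_width')})
try: print(tcp_to_tips)
except Exception as e: print(e)
for n in('top','scene'):
    c=camera(n); cv2.imwrite(f'pics/{n}0.png',c['color'][:,:,::-1]); print({k:v for k,v in c.items() if k!='color'})
E
```

```text
pics
{'clock': 0.0, 'position': array([ 0.17607235, -0.5992638 ,  0.20594879]), 'ee_rot': array([ 9.89807515e-01,  1.42409994e-01, -1.25251125e-04, -6.79232226e-04]), 'grip_width': 1.0017042328276686}
0.011
{'fov_y': 51.60917573227074, 'cx': 320.9125188411493, 'cy': 240.8637216131031, 'k1': -0.13426493063279654, 'rvec': array([ 2.02774871, -2.1817618 ,  0.2383933 ]), 'tvec': array([0.07281892, 0.57208673, 0.854003  ])}
{'fov_y': 53.90689088684197, 'cx': 320.1470885361843, 'cy': 238.9299807585926, 'k1': -0.030733486727309342, 'rvec': array([ 1.05178201,  2.20845124, -1.18417873]), 'tvec': array([ 0.30732813, -0.20094172,  1.49075968])}
```

View pics/top0.png

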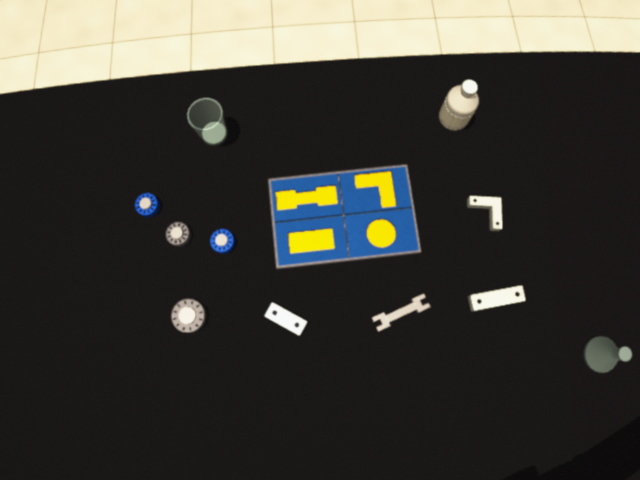

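View pics/scene0.png

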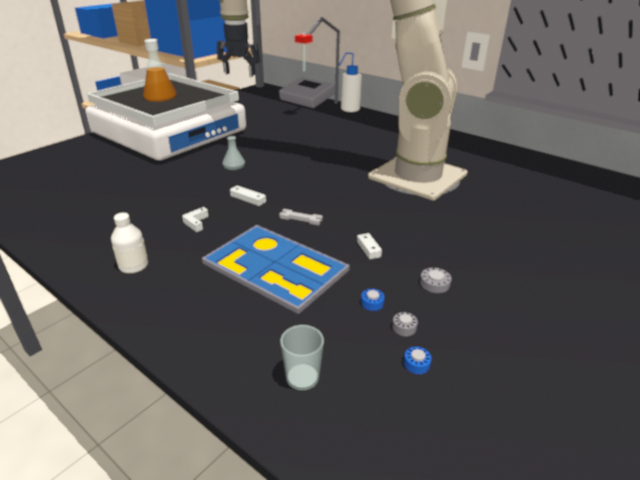

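The top view shows the tray at about (270–420, 165–268). The small grey knob is at (177,233), the big knob at (188,315), the short bar at (286,319), the spanner at (401,312), the long bar at (497,298) and the L at (490,208). There are blue decoy knobs at (147,203) and (222,240). The scene view shows the same layout.

```bash
cat > h.py <<'E'
import numpy as np, cv2
from scipy.spatial.transform import Rotation as Ro
def rays(c,uv,z):
    f=240/np.tan(np.radians(c['fov_y']/2)); K=np.array([[f,0,c['cx']],[0,f,c['cy']],[0,0,1]])
    p=cv2.undistortPoints(np.float64(uv).reshape(-1,1,2),K,np.array([c['k1'],0,0,0,0.]))[:,0]
    R=Ro.from_rotvec(c['rvec']).as_matrix(); C=-R.T@c['tvec']
    d=np.c_[p,np.ones(len(p))]@R; s=(z-C[2])/d[:,2]
    return (C+s[:,None]*d)[:,:2]
def blobs(mask,amin=60):
    cs,_=cv2.findContours(mask.astype(np.uint8),cv2.RETR_EXTERNAL,cv2.CHAIN_APPROX_NONE)
    return [k for k in cs if cv2.contourArea(k)>amin]
def masks(im):
    hsv=cv2.cvtColor(im,cv2.COLOR_RGB2HSV).astype(int); H,S,V=hsv[...,0],hsv[...,1],hsv[...,2]
    return dict(yellow=(H>20)&(H<40)&(S>150)&(V>120), white=(S<70)&(V>110))
def rect(P):
    (cx,cy),(w,h),a=cv2.minAreaRect(np.float32(P*1000))
    if w<h: w,h,a=h,w,a+90
    return np.round([cx,cy,w,h,(a+90)%180-90],1)
def go(x,y,yaw=None,z=None):
    """shift in tool axes (mm) and az (deg) to a target; yaw = world heading of tool x, deg (mod 180)"""
    from workcell import get_obs
    o=get_obs(); R=Ro.from_quat(o['ee_rot']); p=o['position']*1000
    t=np.array([x,y,p[2] if z is None else z]); M=R.as_matrix()
    y0=np.degrees(np.arctan2(M[1,0],M[0,0])); print('clock',o['clock'],'pos',p.round(1),'yaw',y0.round(1),'q7',o['joint_pos'][6].round(2),'grip',round(o['grip_width'],3),'tilt',np.degrees(np.arccos(-M[2,2])).round(2))
    print('tool shift',(M.T@(t-p)).round(1), '' if yaw is None else f'az {-(((yaw-y0)+90)%180-90):.1f}')
E
cat > m.py <<'E'
from h import *; from workcell import camera; import sys
c=camera('top'); m=masks(c['color']); o=c['color'].copy()
for n,z in(('yellow',.0105),('white',.02)):
    for k in blobs(m[n]):
        u=k[:,0].mean(0)
        if not(120<u[0]<540 and 150<u[1]<340): continue
        print(n,u.round(),'rect@z',z,rect(rays(c,k,z)),*( [] if n=='yellow' else ['@.012',rect(rays(c,k,.012))]))
        q=cv2.approxPolyDP(k,4,True)[:,0]
        M=cv2.moments(k); 
        if len(q)==6: print('  poly',(rays(c,q,z)*1000).round(1).tolist(),q.tolist())
        cv2.drawContours(o,[k],-1,(255,0,0),1)
cv2.imwrite(sys.argv[1],cv2.resize(o[150:350,120:540],None,fx=1.9,fy=1.9,interpolation=cv2.INTER_NEAREST)[:,:,::-1])
E
python3 m.py pics/m0.png
```

```text
yellow [311. 240.] rect@z 0.0105 [590.5  50.2  86.5  39.9 -87.9]
yellow [381. 233.] rect@z 0.0105 [595.7 -88.6  54.7  54.5 -49.5]
yellow [306. 197.] rect@z 0.0105 [679.5  53.3 120.1  37.6 -87.8]
yellow [378. 186.] rect@z 0.0105 [684.9 -85.4  74.6  73.8 -87.7]
  poly [[719.1, -48.6], [693.3, -50.3], [692.3, -94.8], [650.0, -96.5], [652.3, -123.0], [722.9, -118.4]] [[355, 175], [357, 187], [379, 186], [382, 206], [395, 204], [389, 171]]
white [285. 319.] rect@z 0.02 [441.5 108.1  78.2  32.   57.3] @.012 [442.1 108.7  78.9  32.3  57.3]
white [187. 315.] rect@z 0.02 [460.4 294.8  62.4  60.8  86.6] @.012 [461.2 297.   62.9  61.3  86.6]
white [400. 312.] rect@z 0.02 [ 437.5 -110.2  111.2   29.8  -70. ] @.012 [ 438.1 -111.5  112.1   30.1  -70. ]
white [497. 298.] rect@z 0.02 [ 449.2 -300.3  109.8   32.6  -84.4] @.012 [ 449.8 -303.2  110.7   32.9  -84.4]
white [221. 240.] rect@z 0.02 [602.8 224.7  23.8  22.   85.8] @.012 [604.8 226.2  24.   22.2  85.8]
white [177. 233.] rect@z 0.02 [622.4 312.4  44.5  43.9 -71.9] @.012 [624.5 314.7  44.8  44.3 -71.9]
white [145. 203.] rect@z 0.02 [690.3 378.4  23.4  22.7  43.3] @.012 [693.  381.3  23.6  22.9  43.3]
white [489. 208.] rect@z 0.02 [ 620.4 -301.3   68.4   66.7   -6.7] @.012 [ 622.4 -304.2   69.    67.2   -6.7]
  poly [[655.8, -272.4], [637.1, -269.7], [630.0, -314.2], [586.8, -309.6], [583.6, -325.7], [647.3, -338.0]] [[469, 196], [469, 205], [491, 207], [492, 228], [500, 229], [501, 198]]
white [343. 216.] rect@z 0.02 [635.4 -16.8 281.1 182.1 -87.7] @.012 [637.6 -17.3 283.5 183.7 -87.7]
```

View pics/m0.png

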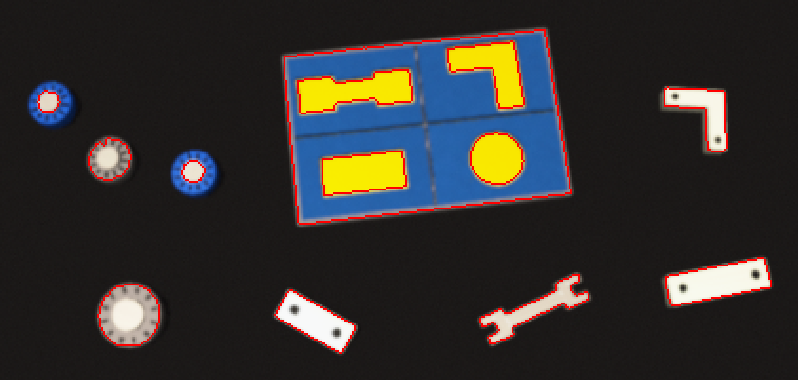

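```bash
python3 - <<'E'
from h import *; from workcell import camera
c=camera('top'); R=Ro.from_rotvec(c['rvec']).as_matrix(); print('cam',-R.T@c['tvec'])
im=c['color']; print('knob row',im[233,160:196].min(1)); print('ell', im[222,484:508].min(1), im[202,462:506].min(1)); print('bar',im[319,265:310].min(1))
g=im.min(2)
for u,v in((177,233),(188,315)):
    s=np.zeros_like(g); s[v-22:v+22,u-22:u+22]=g[v-22:v+22,u-22:u+22]
    for k in blobs(s>200,30): print('hub',(rays(c,[cv2.minEnclosingCircle(k)[0]],.025)*1000).round(1),rect(rays(c,k,.025)))
for k in blobs(g>190,60):
    u=k[:,0].mean(0)
    if 120<u[0]<540 and 180<u[1]<340: print(u.round(),rect(rays(c,k,.02)))
E
python3 -c "
from h import *
go(438,-111,-70,60)"
```

```text
cam [0.37463286 0.04188619 0.95906346]
knob row [ 25  23  24  22  27  55 103 124 119 124 160 193 205 207 207 208 207 207
 207 207 204 184 118  89 107 112 121 127 101  55  30  21  15  19  22  24]
ell [ 23  24  23  25  28  50  72  93 134 198 224 198 140 102 135 198 227 215
 115  30  23  23  23  23] [ 23  23  24  24  37  64  88 130 197 228 230 218 187 179 210 229 233 233
 233 233 234 233 233 233 233 233 233 233 233 233 233 233 233 232 232 232
 232 231 214 125  42  25  23  24]
bar [ 24  25  37  69 127 189 231 243 247 248 248 248 248 248 248 248 248 248
 248 248 248 248 248 248 248 248 248 248 248 247 247 246 245 244 244 242
 233 205 153 100  55  30  23  22  23]
hub [[623.1 313.3]] [ 6.232e+02  3.126e+02  1.650e+01  1.610e+01 -5.000e-01]
hub [[459.9 294.9]] [460.  294.5  30.5  29.   -1.5]
[186. 315.] [460.  297.2  30.8  30.5 -48.1]
[285. 319.] [441.5 108.   75.1  29.3  57.3]
[400. 312.] [ 437.8 -109.   102.7   23.5  -69. ]
[497. 298.] [ 449.1 -300.6  104.1   28.8  -84.4]
[221. 239.] [603.8 224.7  20.3  19.8  -1.7]
[176. 232.] [623.7 315.   18.3  18.3  85.7]
[490. 208.] [ 621.3 -301.5   62.4   62.2   83.3]
clock 0.2 pos [ 176.1 -599.4  206.2] yaw 16.4 q7 -0.09 grip 1.0 tilt 0.05
tool shift [ 388.9 -394.7  146.6] az 86.4
```

The contours fit every part and pocket, and the sizes agree with the spec. I'll start with the L-bracket, which I put at (645,-292.5) with yaw 83.3.

Call:
{"op": "apply_moves", "data": {
  "rows": [
    {"x": 36,"y": -11,"gripper": 0.4},
    {"x": 36,"y": -11,"gripper": 0.4},
    {"x": 36,"y": -11,"gripper": 0.4},
    {"x": 36,"y": -11,"gripper": 0.4},
    {"x": 36,"y": -11,"gripper": 0.4}
  ],
  "newtons": 40
}}

```text
invalid input at $.rows[0]: expected keys x, y, z, ax, ay, az, gripper
```

Call:
{"op": "apply_moves", "data": {
  "rows": [
    {"x": 36,"y": -11,"gripper": 0.4},
    {"x": 36,"y": -11,"gripper": 0.4},
    {"x": 36,"y": -11,"gripper": 0.4},
    {"x": 36,"y": -11,"gripper": 0.4},
    {"x": 36,"y": -11,"gripper": 0.4}
  ]
}}

```text
invalid input at $.rows[0]: expected keys x, y, z, ax, ay, az, gripper
```

Call:
{"op": "apply_moves", "data": {
  "rows": [
    {"x": 36,"y": -11,"gripper": 0.4},
    {"x": 36,"y": -11,"gripper": 0.4},
    {"x": 36,"y": -11,"gripper": 0.4},
    {"x": 36,"y": -11,"gripper": 0.4},
    {"x": 30,"y": -8,"gripper": 0.4}
  ]
}}

```text
invalid input at $.rows[0]: expected keys x, y, z, ax, ay, az, gripper
```

Call:
{"op": "apply_moves", "data": {
  "rows": [
    {"az": -6.7,"z": 10},
    {"az": -6.7,"z": 10},
    {"az": -6.7,"z": 10},
    {"az": -6.7,"z": 10},
    {"az": -6.7,"z": 10}
  ]
}}

```text
invalid input at $.rows[0]: expected keys x, y, z, ax, ay, az, gripper
```

Call:
{"op": "apply_moves", "data": {
  "rows": [
    {"az": -6.7,"z": 10},
    {"az": -6.7,"z": 10},
    {"az": -6.7,"z": 10},
    {"az": -6.7},
    {"az": -6.6}
  ]
}}

```text
invalid input at $.rows[0]: expected keys x, y, z, ax, ay, az, gripper
```

```bash
python3 -c "
from h import *
go(645,-292.5,83.3,20)"
```

```text
clock 0.2 pos [ 176.1 -599.4  206.2] yaw 16.4 q7 -0.09 grip 1.0 tilt 0.05
tool shift [ 536.4 -162.1  186.4] az -66.9
```

All keys are required in each row.

Call:
{"op": "apply_moves", "data": {
  "rows": [
    {"x": 36,"y": -11,"z": 0,"ax": 0,"ay": 0,"az": 0,"gripper": 0.4},
    {"x": 36,"y": -11,"z": 0,"ax": 0,"ay": 0,"az": 0,"gripper": 0.4},
    {"x": 36,"y": -11,"z": 0,"ax": 0,"ay": 0,"az": 0,"gripper": 0.4},
    {"x": 36,"y": -11,"z": 0,"ax": 0,"ay": 0,"az": 0,"gripper": 0.4},
    {"x": 36,"y": -11,"z": 0,"ax": 0,"ay": 0,"az": 0,"gripper": 0.4}
  ],
  "newtons": 40
}}

```text
clock: 0.62
position: [0.3346, -0.4949, 0.2067]
ee_rot: [0.99, 0.142, -0.0, 0.0]
ft_force: [0.3, -0.5, -0.1]
grip_width: 0.599
grasp_force: 0.0
```

Call:
{"op": "apply_moves", "data": {
  "rows": [
    {"x": 36,"y": -11,"z": 0,"ax": 0,"ay": 0,"az": 0,"gripper": 0.4},
    {"x": 36,"y": -11,"z": 0,"ax": 0,"ay": 0,"az": 0,"gripper": 0.4},
    {"x": 36,"y": -11,"z": 0,"ax": 0,"ay": 0,"az": 0,"gripper": 0.4},
    {"x": 36,"y": -11,"z": 0,"ax": 0,"ay": 0,"az": 0,"gripper": 0.4},
    {"x": 36,"y": -11,"z": 0,"ax": 0,"ay": 0,"az": 0,"gripper": 0.4}
  ]
}}

```text
clock: 1.03
position: [0.4918, -0.3914, 0.2067]
ee_rot: [0.99, 0.142, -0.0, 0.0]
ft_force: [-0.2, -0.1, 0.2]
grip_width: 0.6
grasp_force: 0.0
```

Call:
{"op": "apply_moves", "data": {
  "rows": [
    {"x": 36,"y": -11,"z": 0,"ax": 0,"ay": 0,"az": 0,"gripper": 0.4},
    {"x": 36,"y": -11,"z": 0,"ax": 0,"ay": 0,"az": 0,"gripper": 0.4},
    {"x": 36,"y": -11,"z": 0,"ax": 0,"ay": 0,"az": 0,"gripper": 0.4},
    {"x": 36,"y": -11,"z": 0,"ax": 0,"ay": 0,"az": 0,"gripper": 0.4},
    {"x": 30,"y": -8,"z": 0,"ax": 0,"ay": 0,"az": 0,"gripper": 0.4}
  ]
}}

```text
clock: 1.45
position: [0.6449, -0.2911, 0.2064]
ee_rot: [0.99, 0.143, 0.0, -0.0]
ft_force: [-0.2, -0.2, 0.1]
grip_width: 0.6
grasp_force: 0.0
```

Call:
{"op": "apply_moves", "data": {
  "rows": [
    {"x": 0,"y": 0,"z": 12,"ax": 0,"ay": 0,"az": -6.7,"gripper": 0.4},
    {"x": 0,"y": 0,"z": 12,"ax": 0,"ay": 0,"az": -6.7,"gripper": 0.4},
    {"x": 0,"y": 0,"z": 12,"ax": 0,"ay": 0,"az": -6.7,"gripper": 0.4},
    {"x": 0,"y": 0,"z": 12,"ax": 0,"ay": 0,"az": -6.7,"gripper": 0.4},
    {"x": 0,"y": 0,"z": 12,"ax": 0,"ay": 0,"az": -6.7,"gripper": 0.4}
  ]
}}

```text
clock: 1.87
position: [0.6428, -0.2936, 0.1458]
ee_rot: [0.906, 0.424, -0.0, -0.0]
ft_force: [0.4, -0.6, 0.0]
grip_width: 0.599
grasp_force: 0.0
```

Call:
{"op": "apply_moves", "data": {
  "rows": [
    {"x": 0,"y": 0,"z": 12,"ax": 0,"ay": 0,"az": -6.7,"gripper": 0.4},
    {"x": 0,"y": 0,"z": 12,"ax": 0,"ay": 0,"az": -6.7,"gripper": 0.4},
    {"x": 0,"y": 0,"z": 12,"ax": 0,"ay": 0,"az": -6.7,"gripper": 0.4},
    {"x": 0,"y": 0,"z": 12,"ax": 0,"ay": 0,"az": -6.7,"gripper": 0.4},
    {"x": 0,"y": 0,"z": 0,"ax": 0,"ay": 0,"az": -6.6,"gripper": 0.4}
  ]
}}

```text
clock: 2.28
position: [0.6414, -0.2933, 0.0955]
ee_rot: [0.745, 0.667, -0.001, -0.002]
ft_force: [-1.2, -0.3, -0.8]
grip_width: 0.598
grasp_force: 0.0
```

```bash
python3 -c "
from h import *
go(645,-292.5,83.3,20)"
```

```text
clock 2.2833 pos [ 641.4 -293.3   95.5] yaw 83.6 q7 0.07 grip 0.598 tilt 0.24
tool shift [ 1.1  3.8 75.4] az 0.3
```

Call:
{"op": "apply_moves", "data": {
  "rows": [
    {"x": 1,"y": 4,"z": 20,"ax": 0,"ay": 0,"az": 0,"gripper": 0.4},
    {"x": 0,"y": 0,"z": 20,"ax": 0,"ay": 0,"az": 0,"gripper": 0.4},
    {"x": 0,"y": 0,"z": 17,"ax": 0,"ay": 0,"az": 0,"gripper": 0.4},
    {"x": 0,"y": 0,"z": 10,"ax": 0,"ay": 0,"az": 0,"gripper": 0.4},
    {"x": 0,"y": 0,"z": 10,"ax": 0,"ay": 0,"az": 0,"gripper": 0.4}
  ]
}}

```text
clock: 2.7
position: [0.6466, -0.2931, 0.0206]
ee_rot: [0.747, 0.664, -0.0, -0.0]
ft_force: [0.0, -0.2, 0.4]
grip_width: 0.602
grasp_force: 0.0
```

Call:
{"op": "apply_moves", "data": {
  "rows": [
    {"x": 0,"y": 0,"z": 0,"ax": 0,"ay": 0,"az": 0,"gripper": 0.9},
    {"x": 0,"y": 0,"z": 0,"ax": 0,"ay": 0,"az": 0,"gripper": 0.9},
    {"x": 0,"y": 0,"z": 0,"ax": 0,"ay": 0,"az": 0,"gripper": 0.9},
    {"x": 0,"y": 0,"z": 0,"ax": 0,"ay": 0,"az": 0,"gripper": 0.9},
    {"x": 0,"y": 0,"z": 0,"ax": 0,"ay": 0,"az": 0,"gripper": 0.9}
  ]
}}

```text
clock: 3.12
position: [0.6475, -0.2934, 0.0228]
ee_rot: [0.747, 0.664, 0.0, 0.001]
ft_force: [0.8, -0.5, -0.4]
grip_width: 0.103
grasp_force: 0.0
```

```bash
python3 - <<'E'
from h import *; from workcell import *
go(645,-292.5,83.3,60)
c=camera('scene'); cv2.imwrite('pics/g1.png',cv2.resize(c['color'][100:280,120:360],None,fx=3,fy=3)[:,:,::-1])
E
```

```text
clock 3.1167 pos [ 647.5 -293.4   22.8] yaw 83.3 q7 0.04 grip 0.103 tilt 0.09
tool shift [  0.6  -2.6 -37.2] az -0.0
```

View pics/g1.png

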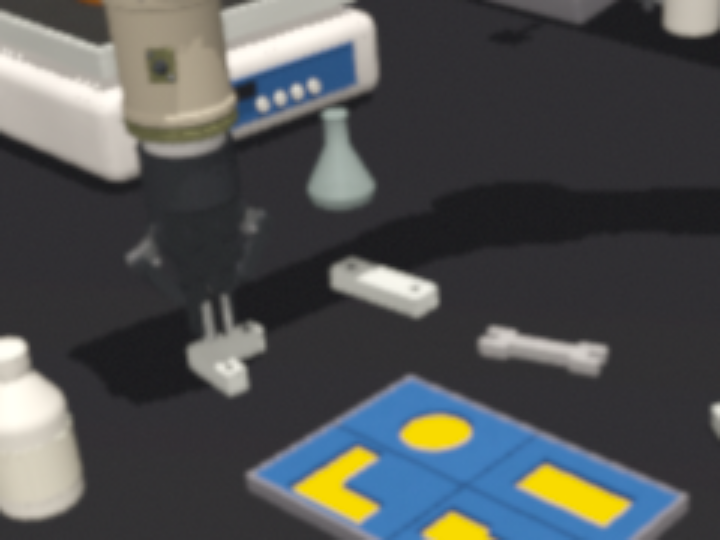

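```bash
python3 - <<'E'
from h import *; from workcell import *
c=camera('scene'); im=c['color'][:,:,::-1]; a=cv2.imread('pics/scene0.png')
f=lambda q:cv2.resize(q[170:260,150:250],None,fx=4,fy=4,interpolation=cv2.INTER_CUBIC)
out=np.hstack([f(a),f(im)])
# project expected ell_c top and TCP/tips
fl=240/np.tan(np.radians(c['fov_y']/2)); K=np.array([[fl,0,c['cx']],[0,fl,c['cy']],[0,0,1]])
P=np.float64([[.645,-.2925,.02],get_obs()['position'],get_obs()['position']-[0,0,.011]])
uv=cv2.projectPoints(P,c['rvec'],c['tvec'],K,np.array([c['k1'],0,0,0,0.]))[0][:,0]; print(uv)
for (u,v),col in zip(uv,((0,0,255),(0,255,0),(255,0,0))):
    for dx in(0,400): cv2.circle(out,(int((u-150)*4)+dx,int((v-170)*4)),3,col,-1)
cv2.imwrite('pics/g2.png',out)
E
```

```text
[[193.8351994  220.16634605]
 [192.79189995 219.61654029]
 [193.37049424 223.28701629]]
```

View pics/g2.png

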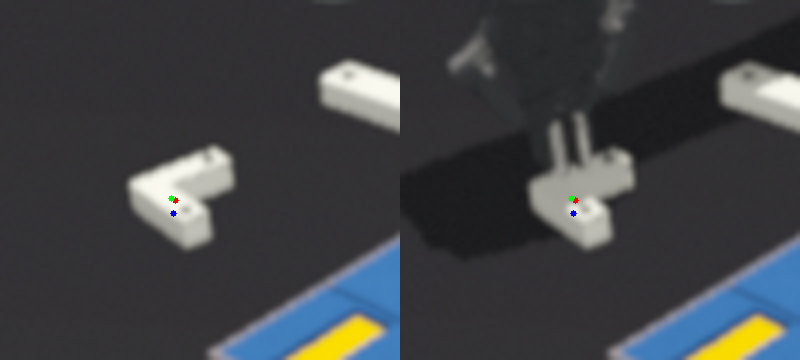

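The L has not moved. The fingers shut without gripping it, so the tips seem to be resting on top of the leg. I'll reopen and check where the height settles.

Call:
{"op": "apply_moves", "data": {
  "rows": [
    {"x": 0,"y": 0,"z": 0,"ax": 0,"ay": 0,"az": 0,"gripper": 0.4},
    {"x": 0,"y": 0,"z": 0,"ax": 0,"ay": 0,"az": 0,"gripper": 0.4},
    {"x": 0,"y": 0,"z": 0,"ax": 0,"ay": 0,"az": 0,"gripper": 0.4},
    {"x": 0,"y": 0,"z": 0,"ax": 0,"ay": 0,"az": 0,"gripper": 0.4},
    {"x": 0,"y": 0,"z": 0,"ax": 0,"ay": 0,"az": 0,"gripper": 0.4}
  ]
}}

```text
clock: 3.63
position: [0.647, -0.2932, 0.0217]
ee_rot: [0.747, 0.664, -0.0, 0.0]
ft_force: [0.4, 0.2, 0.9]
grip_width: 0.599
grasp_force: 0.0
```

```bash
python3 - <<'E'
from h import *; from workcell import *
go(645,-292.5,83.3,20); print(get_obs()['ft_force'])
c=camera('scene'); im=c['color'][:,:,::-1]
t=camera('top')['color'][:,:,::-1]
f=lambda q,x,y:cv2.resize(q[y:y+100,x:x+100],(400,400),interpolation=cv2.INTER_CUBIC)
o=np.hstack([f(im,145,160),f(t,440,160)]); o=np.uint8(255*(o/255.)**.5)
cv2.imwrite('pics/g3.png',o)
E
```

```text
clock 3.6333 pos [ 647.  -293.2   21.7] yaw 83.3 q7 0.04 grip 0.599 tilt 0.0
tool shift [ 0.4 -2.   1.7] az -0.0
[0.3641844  0.16546929 0.88280269]
```

View pics/g3.png

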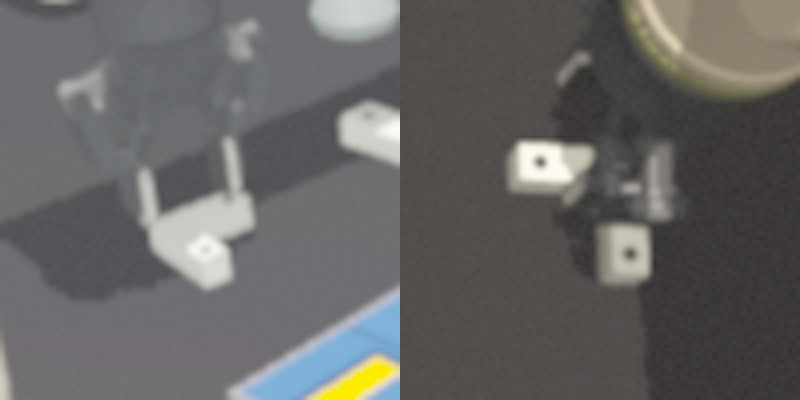

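Call:
{"op": "apply_moves", "data": {
  "rows": [
    {"x": 0,"y": 0,"z": 4,"ax": 0,"ay": 0,"az": 0,"gripper": 0.4},
    {"x": 0,"y": 0,"z": 4,"ax": 0,"ay": 0,"az": 0,"gripper": 0.4},
    {"x": 0,"y": 0,"z": 0,"ax": 0,"ay": 0,"az": 0,"gripper": 0.4}
  ]
}}

```text
clock: 3.98
position: [0.6463, -0.293, 0.0124]
ee_rot: [0.747, 0.664, -0.0, -0.001]
ft_force: [-0.8, -0.0, -0.5]
grip_width: 0.602
grasp_force: 0.0
```

```bash
python3 - <<'E'
from h import *; from workcell import *
go(645,-292.5,83.3,20); print(get_obs()['ft_force'])
p=get_obs()['position']; M=Ro.from_quat(get_obs()['ee_rot']).as_matrix()
P=[p]+[p+M@np.float64([0,s*.0255,d]) for s in(-1,1) for d in(-.04,.007)]
out=[]
for n,x,y in(('scene',145,160),('top',440,160)):
    c=camera(n); fl=240/np.tan(np.radians(c['fov_y']/2)); K=np.array([[fl,0,c['cx']],[0,fl,c['cy']],[0,0,1]])
    uv=cv2.projectPoints(np.array(P),c['rvec'],c['tvec'],K,np.array([c['k1'],0,0,0,0.]))[0][:,0]; print(n,uv.round(1).tolist())
    q=cv2.resize(c['color'][y:y+100,x:x+100,::-1],(400,400),interpolation=cv2.INTER_CUBIC); q=np.uint8(255*(q/255.)**.5)
    w=[tuple(int(v) for v in (a-[x,y])*4) for a in uv]
    cv2.circle(q,w[0],3,(0,255,0),-1); cv2.line(q,w[1],w[2],(0,0,255),1); cv2.line(q,w[3],w[4],(255,0,0),1); out.append(q)
cv2.imwrite('pics/g4.png',np.hstack(out))
E
```

```text
clock 3.9833 pos [ 646.3 -293.    12.4] yaw 83.3 q7 0.04 grip 0.602 tilt 0.09
tool shift [ 0.3 -1.3 -7.6] az -0.0
[-0.8094544  -0.03997553 -0.50109787]
scene [[193.7, 222.8], [200.2, 205.9], [202.5, 221.6], [182.7, 212.8], [185.4, 228.8]]
top [[478.4, 201.0], [485.1, 207.5], [477.8, 214.1], [484.1, 182.5], [477.0, 190.1]]
```

View pics/g4.png

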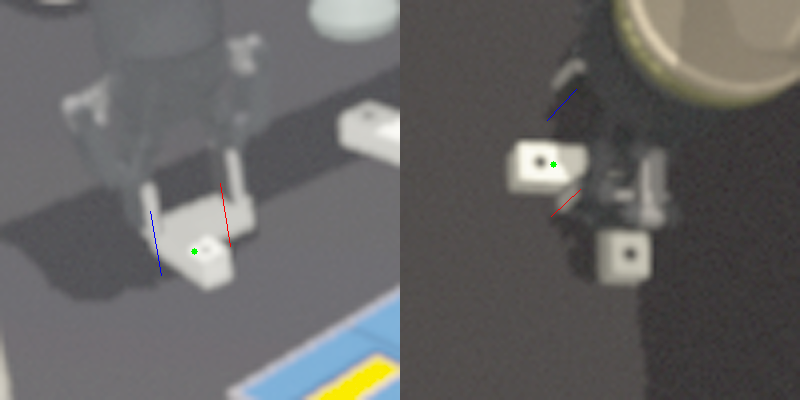

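Call:
{"op": "apply_moves", "data": {
  "rows": [
    {"x": 0,"y": 0,"z": 0,"ax": 0,"ay": 0,"az": 0,"gripper": 0.9},
    {"x": 0,"y": 0,"z": 0,"ax": 0,"ay": 0,"az": 0,"gripper": 0.9},
    {"x": 0,"y": 0,"z": 0,"ax": 0,"ay": 0,"az": 0,"gripper": 0.9},
    {"x": 0,"y": 0,"z": 0,"ax": 0,"ay": 0,"az": 0,"gripper": 0.9},
    {"x": 0,"y": 0,"z": 0,"ax": 0,"ay": 0,"az": 0,"gripper": 0.9}
  ]
}}

```text
clock: 4.5
position: [0.647, -0.2932, 0.0138]
ee_rot: [0.747, 0.664, 0.0, 0.0]
ft_force: [0.0, 0.4, 0.1]
grip_width: 0.099
grasp_force: 0.0
```

The fingers shut with no force again, so the real tool must be offset from the reported TCP. I'll lift and triangulate the tool against a clear background.

Call:
{"op": "apply_moves", "data": {
  "rows": [
    {"x": 0,"y": 0,"z": -20,"ax": 0,"ay": 0,"az": 0,"gripper": 0.9},
    {"x": 0,"y": 0,"z": -30,"ax": 0,"ay": 0,"az": 0,"gripper": 0.9},
    {"x": 0,"y": 0,"z": -30,"ax": 0,"ay": 0,"az": 0,"gripper": 0.9},
    {"x": 0,"y": 0,"z": -20,"ax": 0,"ay": 0,"az": 0,"gripper": 0.9},
    {"x": 0,"y": 0,"z": 0,"ax": 0,"ay": 0,"az": 0,"gripper": 0.9}
  ]
}}

```text
clock: 4.92
position: [0.6495, -0.2939, 0.1196]
ee_rot: [0.747, 0.664, 0.002, 0.004]
ft_force: [0.5, -0.2, -0.0]
grip_width: 0.098
grasp_force: 0.0
```

```bash
cat > tri.py <<'E'
from h import *; from workcell import *; import sys
go(645,-292.5,83.3,20)
p=get_obs()['position']; M=Ro.from_quat(get_obs()['ee_rot']).as_matrix()
P=[p]+[p+M@np.float64([0,0,d]) for d in(-.054-.008,.011)]
out=[]
for n in('scene','top'):
    c=camera(n); fl=240/np.tan(np.radians(c['fov_y']/2)); K=np.array([[fl,0,c['cx']],[0,fl,c['cy']],[0,0,1]])
    uv=cv2.projectPoints(np.array(P),c['rvec'],c['tvec'],K,np.array([c['k1'],0,0,0,0.]))[0][:,0]
    x,y=(uv[0]-40).astype(int); print(n,'origin',x,y,uv.round(1).tolist())
    q=cv2.resize(c['color'][y:y+80,x:x+80,::-1],(400,400),interpolation=cv2.INTER_CUBIC); q=np.uint8(255*(q/255.)**.45)
    w=[tuple(int(v) for v in (a-[x,y])*5) for a in uv]
    cv2.circle(q,w[0],2,(0,255,0),-1); cv2.circle(q,w[1],2,(0,0,255),-1);cv2.circle(q,w[2],2,(255,0,0),-1); out.append(q)
cv2.imwrite(sys.argv[1],np.hstack(out))
E
python3 tri.py pics/g5.png
```

```text
clock 4.9167 pos [ 649.5 -293.9  119.6] yaw 83.3 q7 0.07 grip 0.098 tilt 0.45
tool shift [ 1.  -5.4 99.6] az -0.0
scene origin 146 145 [[186.6, 185.8], [183.1, 162.3], [187.2, 189.8]]
top origin 456 141 [[496.3, 181.8], [508.3, 169.9], [494.3, 183.7]]
```

View pics/g5.png

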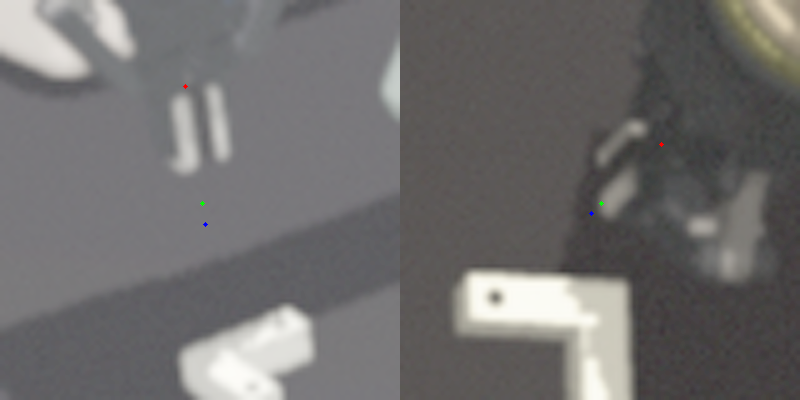

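In the scene view the closed fingertips are at about (187.4,178.2), against a predicted tip at (187.2,189.8). In the top view they are at about (496.5,178.4), against a predicted (494.3,183.7). Next I triangulate them.

```bash
python3 - <<'E'
from h import *; from workcell import *
L=[]
for n,uv in(('scene',(187.4,178.2)),('top',(496.5,178.4))):
    c=camera(n); a=np.r_[rays(c,[uv],0.)[0],0]; b=np.r_[rays(c,[uv],.3)[0],.3]; d=(b-a)/np.linalg.norm(b-a); L.append((a,d))
A=sum(np.eye(3)-np.outer(d,d) for a,d in L); B=sum((np.eye(3)-np.outer(d,d))@a for a,d in L); X=np.linalg.solve(A,B)
print(X*1000,[np.linalg.norm(np.cross(X-a,d))*1000 for a,d in L]); go(0,0)
E
```

```text
[ 648.611035   -286.534749    141.93122706] [np.float64(0.1908917642436647), np.float64(0.19089176424379417)]
clock 5.1167 pos [ 646.4 -293.   112.5] yaw 83.3 q7 0.07 grip 0.102 tilt 0.09
tool shift [ 215.4 -676.2    1.1]
```

The tips triangulate to z≈142 with the TCP reading about 119. So the tips are about 22 mm above the reported TCP, not 11 mm below it. The two empty closures agree with that. I'll go lower with the fingers open and watch the force.

Call:
{"op": "apply_moves", "data": {
  "rows": [
    {"x": 0,"y": -2,"z": 30,"ax": 0,"ay": 0,"az": 0,"gripper": 0.4},
    {"x": 0,"y": 0,"z": 30,"ax": 0,"ay": 0,"az": 0,"gripper": 0.4},
    {"x": 0,"y": 0,"z": 30,"ax": 0,"ay": 0,"az": 0,"gripper": 0.4},
    {"x": 0,"y": 0,"z": 10,"ax": 0,"ay": 0,"az": 0,"gripper": 0.4},
    {"x": 0,"y": 0,"z": 0,"ax": 0,"ay": 0,"az": 0,"gripper": 0.4}
  ]
}}

```text
clock: 5.53
position: [0.6423, -0.292, 0.0094]
ee_rot: [0.747, 0.665, -0.001, -0.003]
ft_force: [-0.7, 0.1, -0.2]
grip_width: 0.596
grasp_force: 0.0
```

Call:
{"op": "apply_moves", "data": {
  "rows": [
    {"x": 0,"y": 0,"z": 4,"ax": 0,"ay": 0,"az": 0,"gripper": 0.4},
    {"x": 0,"y": 0,"z": 0,"ax": 0,"ay": 0,"az": 0,"gripper": 0.4}
  ]
}}

```text
clock: 5.7
position: [0.6458, -0.2931, 0.0108]
ee_rot: [0.747, 0.664, 0.0, 0.001]
ft_force: [0.2, 0.8, -1.3]
grip_width: 0.6
grasp_force: 0.0
```

Call:
{"op": "apply_moves", "data": {
  "rows": [
    {"x": 0,"y": 0,"z": 4,"ax": 0,"ay": 0,"az": 0,"gripper": 0.4},
    {"x": 0,"y": 0,"z": 0,"ax": 0,"ay": 0,"az": 0,"gripper": 0.4}
  ]
}}

```text
clock: 5.87
position: [0.6455, -0.2931, 0.0065]
ee_rot: [0.747, 0.664, 0.0, 0.001]
ft_force: [-1.0, -0.4, -0.2]
grip_width: 0.599
grasp_force: 0.0
```

Call:
{"op": "apply_moves", "data": {
  "rows": [
    {"x": 0,"y": 0,"z": 5,"ax": 0,"ay": 0,"az": 0,"gripper": 0.4},
    {"x": 0,"y": 0,"z": 4,"ax": 0,"ay": 0,"az": 0,"gripper": 0.4},
    {"x": 0,"y": 0,"z": 0,"ax": 0,"ay": 0,"az": 0,"gripper": 0.4}
  ]
}}

```text
clock: 6.12
position: [0.6445, -0.2928, -0.0043]
ee_rot: [0.747, 0.664, -0.0, -0.0]
ft_force: [0.6, -1.1, 0.3]
grip_width: 0.6
grasp_force: 0.0
```

Call:
{"op": "apply_moves", "data": {
  "rows": [
    {"x": 0,"y": 0,"z": 4,"ax": 0,"ay": 0,"az": 0,"gripper": 0.4},
    {"x": 0,"y": 0,"z": 4,"ax": 0,"ay": 0,"az": 0,"gripper": 0.4},
    {"x": 0,"y": 0,"z": 0,"ax": 0,"ay": 0,"az": 0,"gripper": 0.4}
  ]
}}

```text
clock: 6.37
position: [0.6444, -0.2928, -0.0124]
ee_rot: [0.747, 0.664, -0.0, -0.001]
ft_force: [-0.0, 0.1, 0.5]
grip_width: 0.601
grasp_force: 0.0
```

Call:
{"op": "apply_moves", "data": {
  "rows": [
    {"x": 0,"y": 0,"z": 0,"ax": 0,"ay": 0,"az": 0,"gripper": 0.9},
    {"x": 0,"y": 0,"z": 0,"ax": 0,"ay": 0,"az": 0,"gripper": 0.9},
    {"x": 0,"y": 0,"z": 0,"ax": 0,"ay": 0,"az": 0,"gripper": 0.9},
    {"x": 0,"y": 0,"z": 0,"ax": 0,"ay": 0,"az": 0,"gripper": 0.9}
  ]
}}

```text
clock: 6.7
position: [0.6453, -0.293, -0.0109]
ee_rot: [0.747, 0.664, 0.0, 0.0]
ft_force: [0.1, 0.0, 1.9]
grip_width: 0.192
grasp_force: 40.4
```

It is gripped: width 0.19, 40 N. Now lift and carry it to the L pocket at (707.5,-72.5), yaw 92.2.

Call:
{"op": "apply_moves", "data": {
  "rows": [
    {"x": 0,"y": 0,"z": -20,"ax": 0,"ay": 0,"az": 0,"gripper": 0.9},
    {"x": 0,"y": 0,"z": -30,"ax": 0,"ay": 0,"az": 0,"gripper": 0.9},
    {"x": 0,"y": 0,"z": -20,"ax": 0,"ay": 0,"az": -4.5,"gripper": 0.9},
    {"x": 0,"y": 0,"z": 0,"ax": 0,"ay": 0,"az": -4.4,"gripper": 0.9},
    {"x": 0,"y": 0,"z": 0,"ax": 0,"ay": 0,"az": 0,"gripper": 0.9}
  ]
}}

```text
clock: 7.12
position: [0.6458, -0.2934, 0.0604]
ee_rot: [0.692, 0.722, 0.0, 0.001]
ft_force: [0.5, -0.0, -1.4]
grip_width: 0.19
grasp_force: 40.0
```

```bash
python3 -c "
from h import *
go(707.5,-73,92.2)"
```

```text
clock 7.1167 pos [ 645.8 -293.4   60.4] yaw 92.4 q7 0.2 grip 0.19 tilt 0.16
tool shift [ 2.176e+02  7.070e+01 -1.000e-01] az 0.2
```

Call:
{"op": "apply_moves", "data": {
  "rows": [
    {"x": 36,"y": 12,"z": 0,"ax": 0,"ay": 0,"az": 0,"gripper": 0.9},
    {"x": 36,"y": 12,"z": 0,"ax": 0,"ay": 0,"az": 0,"gripper": 0.9},
    {"x": 36,"y": 12,"z": 0,"ax": 0,"ay": 0,"az": 0,"gripper": 0.9},
    {"x": 36,"y": 12,"z": 0,"ax": 0,"ay": 0,"az": 0,"gripper": 0.9},
    {"x": 36,"y": 12,"z": 0,"ax": 0,"ay": 0,"az": 0,"gripper": 0.9}
  ]
}}

```text
clock: 7.53
position: [0.6977, -0.1091, 0.0576]
ee_rot: [0.695, 0.719, -0.0, -0.001]
ft_force: [0.3, 0.2, -1.0]
grip_width: 0.19
grasp_force: 40.0
```

Call:
{"op": "apply_moves", "data": {
  "rows": [
    {"x": 25,"y": 7,"z": 0,"ax": 0,"ay": 0,"az": 0,"gripper": 0.9},
    {"x": 13,"y": 4,"z": 0,"ax": 0,"ay": 0,"az": 0,"gripper": 0.9},
    {"x": 0,"y": 0,"z": 0,"ax": 0,"ay": 0,"az": 0,"gripper": 0.9},
    {"x": 0,"y": 0,"z": 0,"ax": 0,"ay": 0,"az": 0,"gripper": 0.9}
  ]
}}

```text
clock: 7.87
position: [0.7072, -0.0727, 0.0578]
ee_rot: [0.694, 0.72, -0.001, -0.0]
ft_force: [0.3, -0.9, -0.9]
grip_width: 0.192
grasp_force: 40.0
```

```bash
python3 - <<'E'
from h import *
from workcell import *
go(707.5,-73,92.2,-3)
c=camera('scene'); cv2.imwrite('pics/p1.png',cv2.resize(c['color'][190:310,190:350],None,fx=4,fy=4)[:,:,::-1])
E
```

```text
clock 7.8667 pos [707.2 -72.7  57.8] yaw 92.1 q7 -0.14 grip 0.192 tilt 0.08
tool shift [-0.3  0.4 60.8] az -0.1
```

View pics/p1.png

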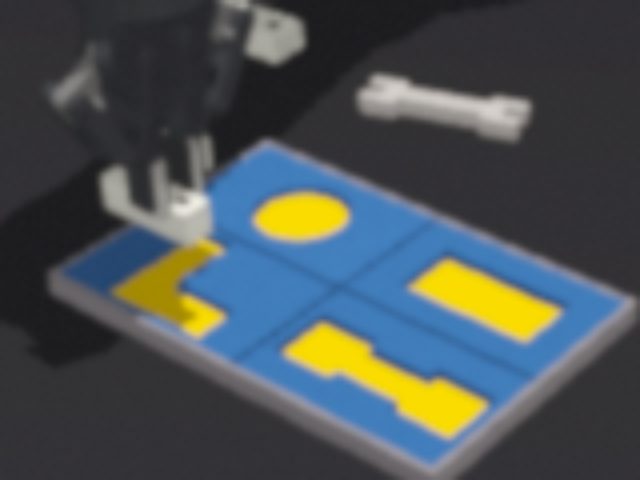

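The L hangs level above its pocket in the right orientation. Lower it by about 61 mm and release.

Call:
{"op": "apply_moves", "data": {
  "rows": [
    {"x": 0,"y": 0,"z": 20,"ax": 0,"ay": 0,"az": 0,"gripper": 0.9},
    {"x": 0,"y": 0,"z": 20,"ax": 0,"ay": 0,"az": 0,"gripper": 0.9},
    {"x": 0,"y": 0,"z": 10,"ax": 0,"ay": 0,"az": 0,"gripper": 0.9},
    {"x": 0,"y": 0,"z": 6,"ax": 0,"ay": 0,"az": 0,"gripper": 0.9},
    {"x": 0,"y": 0,"z": 5,"ax": 0,"ay": 0,"az": 0,"gripper": 0.9}
  ]
}}

```text
clock: 8.33
position: [0.7073, -0.0739, -0.0029]
ee_rot: [0.694, 0.72, -0.0, -0.0]
ft_force: [0.3, 0.3, -1.1]
grip_width: 0.195
grasp_force: 40.0
```

Call:
{"op": "apply_moves", "data": {
  "rows": [
    {"x": 0,"y": 0,"z": 0,"ax": 0,"ay": 0,"az": 0,"gripper": 0.9},
    {"x": 0,"y": 0,"z": 0,"ax": 0,"ay": 0,"az": 0,"gripper": 0.9}
  ]
}}

```text
clock: 8.5
position: [0.708, -0.0728, -0.0017]
ee_rot: [0.694, 0.72, 0.0, 0.0]
ft_force: [0.5, 0.0, -0.2]
grip_width: 0.196
grasp_force: 40.0
```

Call:
{"op": "apply_moves", "data": {
  "rows": [
    {"x": 0,"y": 0,"z": 0,"ax": 0,"ay": 0,"az": 0,"gripper": 0.6},
    {"x": 0,"y": 0,"z": 0,"ax": 0,"ay": 0,"az": 0,"gripper": 0.6},
    {"x": 0,"y": 0,"z": 0,"ax": 0,"ay": 0,"az": 0,"gripper": 0.6},
    {"x": 0,"y": 0,"z": -10,"ax": 0,"ay": 0,"az": 0,"gripper": 0.6},
    {"x": 0,"y": 0,"z": -30,"ax": 0,"ay": 0,"az": 0,"gripper": 0.6}
  ]
}}

```text
clock: 8.92
position: [0.7049, -0.0725, 0.0343]
ee_rot: [0.693, 0.721, -0.002, -0.003]
ft_force: [-0.4, 0.6, -0.4]
grip_width: 0.4
grasp_force: 0.0
```

Call:
{"op": "apply_moves", "data": {
  "rows": [
    {"x": 0,"y": 0,"z": -20,"ax": 0,"ay": 0,"az": 0,"gripper": 0.6},
    {"x": 0,"y": 0,"z": 0,"ax": 0,"ay": 0,"az": 0,"gripper": 0.5}
  ]
}}

```text
clock: 9.08
position: [0.7107, -0.0721, 0.0641]
ee_rot: [0.694, 0.72, 0.003, 0.003]
ft_force: [1.1, -0.0, 0.1]
grip_width: 0.494
grasp_force: 0.0
```

```bash
python3 -c "
from h import *
go(438,-110.5,-70)"
```

```text
clock 9.0833 pos [710.7 -72.1  64.1] yaw 92.2 q7 -0.14 grip 0.494 tilt 0.45
tool shift [ -28.  -273.9   -2.1] az -17.8
```

Call:
{"op": "apply_moves", "data": {
  "rows": [
    {"x": -4,"y": -38,"z": 0,"ax": 0,"ay": 0,"az": 0,"gripper": 0.5},
    {"x": -4,"y": -38,"z": 0,"ax": 0,"ay": 0,"az": 0,"gripper": 0.5},
    {"x": -4,"y": -38,"z": 0,"ax": 0,"ay": 0,"az": 0,"gripper": 0.5},
    {"x": -4,"y": -38,"z": 0,"ax": 0,"ay": 0,"az": 0,"gripper": 0.5},
    {"x": -4,"y": -38,"z": 0,"ax": 0,"ay": 0,"az": 0,"gripper": 0.5}
  ]
}}

```text
clock: 9.5
position: [0.5168, -0.0998, 0.058]
ee_rot: [0.694, 0.72, -0.0, 0.0]
ft_force: [0.3, -0.4, 0.8]
grip_width: 0.497
grasp_force: 0.0
```

Call:
{"op": "apply_moves", "data": {
  "rows": [
    {"x": -4,"y": -38,"z": 0,"ax": 0,"ay": 0,"az": 0,"gripper": 0.5},
    {"x": -4,"y": -38,"z": 0,"ax": 0,"ay": 0,"az": 0,"gripper": 0.5},
    {"x": 0,"y": -8,"z": 0,"ax": 0,"ay": 0,"az": -6,"gripper": 0.5},
    {"x": 0,"y": 0,"z": 0,"ax": 0,"ay": 0,"az": -6,"gripper": 0.5},
    {"x": 0,"y": 0,"z": 0,"ax": 0,"ay": 0,"az": -6,"gripper": 0.5}
  ]
}}

```text
clock: 9.92
position: [0.4345, -0.1114, 0.0586]
ee_rot: [0.571, 0.821, -0.001, 0.001]
ft_force: [1.3, 0.1, 0.3]
grip_width: 0.499
grasp_force: 0.0
```

Call:
{"op": "apply_moves", "data": {
  "rows": [
    {"x": 0,"y": 0,"z": 0,"ax": 0,"ay": 0,"az": 0,"gripper": 0.5},
    {"x": 0,"y": 0,"z": 0,"ax": 0,"ay": 0,"az": 0,"gripper": 0.5}
  ]
}}

```text
clock: 10.08
position: [0.4352, -0.1108, 0.0582]
ee_rot: [0.574, 0.819, -0.0, 0.0]
ft_force: [-0.2, -0.5, -0.7]
grip_width: 0.498
grasp_force: 0.0
```

```bash
python3 -c "
from h import *
go(438,-110.5,-70,-17)"
```

```text
clock 10.0833 pos [ 435.2 -110.8   58.2] yaw 110.0 q7 0.41 grip 0.498 tilt 0.06
tool shift [-0.6  2.7 75.2] az -0.0
```

Call:
{"op": "apply_moves", "data": {
  "rows": [
    {"x": 0,"y": 2.5,"z": 25,"ax": 0,"ay": 0,"az": 0,"gripper": 0.5},
    {"x": 0,"y": 0,"z": 25,"ax": 0,"ay": 0,"az": 0,"gripper": 0.5},
    {"x": 0,"y": 0,"z": 15,"ax": 0,"ay": 0,"az": 0,"gripper": 0.5},
    {"x": 0,"y": 0,"z": 10,"ax": 0,"ay": 0,"az": 0,"gripper": 0.5},
    {"x": 0,"y": 0,"z": 0,"ax": 0,"ay": 0,"az": 0,"gripper": 0.5}
  ]
}}

```text
clock: 10.5
position: [0.4362, -0.1093, -0.0189]
ee_rot: [0.573, 0.819, -0.0, -0.001]
ft_force: [-0.7, -0.1, 0.4]
grip_width: 0.502
grasp_force: 0.0
```

Call:
{"op": "apply_moves", "data": {
  "rows": [
    {"x": 0,"y": 0,"z": 0,"ax": 0,"ay": 0,"az": 0,"gripper": 0.95},
    {"x": 0,"y": 0,"z": 0,"ax": 0,"ay": 0,"az": 0,"gripper": 0.95},
    {"x": 0,"y": 0,"z": 0,"ax": 0,"ay": 0,"az": 0,"gripper": 0.95},
    {"x": 0,"y": 0,"z": 0,"ax": 0,"ay": 0,"az": 0,"gripper": 0.95}
  ]
}}

```text
clock: 10.83
position: [0.4382, -0.1101, -0.0161]
ee_rot: [0.573, 0.82, 0.0, 0.001]
ft_force: [-0.8, 1.5, 7.5]
grip_width: 0.144
grasp_force: 39.4
```

The spanner is gripped, but the 7.5 N of upward force shows the tips on the bench. That puts tip z at about TCP + 17. I'll regrip 6 mm higher so the tips clear the foam when placing.

Call:
{"op": "apply_moves", "data": {
  "rows": [
    {"x": 0,"y": 0,"z": 0,"ax": 0,"ay": 0,"az": 0,"gripper": 0.75},
    {"x": 0,"y": 0,"z": 0,"ax": 0,"ay": 0,"az": 0,"gripper": 0.75},
    {"x": 0,"y": 0,"z": -6,"ax": 0,"ay": 0,"az": 0,"gripper": 0.75},
    {"x": 0,"y": 0,"z": 0,"ax": 0,"ay": 0,"az": 0,"gripper": 0.75},
    {"x": 0,"y": 0,"z": 0,"ax": 0,"ay": 0,"az": 0,"gripper": 0.95}
  ]
}}

```text
clock: 11.25
position: [0.4376, -0.1101, -0.0108]
ee_rot: [0.572, 0.82, 0.0, 0.0]
ft_force: [0.8, -0.5, -0.0]
grip_width: 0.129
grasp_force: 0.0
```

Call:
{"op": "apply_moves", "data": {
  "rows": [
    {"x": 0,"y": 0,"z": 0,"ax": 0,"ay": 0,"az": 0,"gripper": 0.95},
    {"x": 0,"y": 0,"z": 0,"ax": 0,"ay": 0,"az": 0,"gripper": 0.95},
    {"x": 0,"y": 0,"z": 0,"ax": 0,"ay": 0,"az": 0,"gripper": 0.95}
  ]
}}

```text
clock: 11.5
position: [0.4372, -0.1099, -0.0114]
ee_rot: [0.572, 0.82, -0.0, -0.0]
ft_force: [-0.6, -1.1, 0.3]
grip_width: 0.046
grasp_force: 0.0
```

With TCP at -11 the tips clear the 12 mm top, so the offset is 23 mm or more. Regrip at about -18.

Call:
{"op": "apply_moves", "data": {
  "rows": [
    {"x": 0,"y": 0,"z": -4,"ax": 0,"ay": 0,"az": 0,"gripper": 0.6},
    {"x": 0,"y": 0,"z": 0,"ax": 0,"ay": 0,"az": 0,"gripper": 0.6},
    {"x": 0,"y": 0,"z": 0,"ax": 0,"ay": 0,"az": 0,"gripper": 0.6},
    {"x": 0,"y": 0,"z": 6,"ax": 0,"ay": 0,"az": 0,"gripper": 0.6},
    {"x": 0,"y": 0,"z": 6,"ax": 0,"ay": 0,"az": 0,"gripper": 0.6}
  ]
}}

```text
clock: 11.92
position: [0.4375, -0.1101, -0.0196]
ee_rot: [0.572, 0.82, -0.0, 0.0]
ft_force: [0.4, -0.3, -0.6]
grip_width: 0.4
grasp_force: 0.0
```

Call:
{"op": "apply_moves", "data": {
  "rows": [
    {"x": 0,"y": 0,"z": 0,"ax": 0,"ay": 0,"az": 0,"gripper": 0.6},
    {"x": 0,"y": 0,"z": 0,"ax": 0,"ay": 0,"az": 0,"gripper": 0.95},
    {"x": 0,"y": 0,"z": 0,"ax": 0,"ay": 0,"az": 0,"gripper": 0.95},
    {"x": 0,"y": 0,"z": 0,"ax": 0,"ay": 0,"az": 0,"gripper": 0.95},
    {"x": 0,"y": 0,"z": 0,"ax": 0,"ay": 0,"az": 0,"gripper": 0.95}
  ]
}}

```text
clock: 12.33
position: [0.4373, -0.1099, -0.0193]
ee_rot: [0.572, 0.82, -0.0, 0.0]
ft_force: [-0.1, -1.0, -1.3]
grip_width: 0.141
grasp_force: 39.6
```

Call:
{"op": "apply_moves", "data": {
  "rows": [
    {"x": 0,"y": 0,"z": -20,"ax": 0,"ay": 0,"az": 0,"gripper": 0.95},
    {"x": 0,"y": 0,"z": -30,"ax": 0,"ay": 0,"az": 0,"gripper": 0.95},
    {"x": 0,"y": 0,"z": -28,"ax": 0,"ay": 0,"az": 6,"gripper": 0.95},
    {"x": 0,"y": 0,"z": 0,"ax": 0,"ay": 0,"az": 6,"gripper": 0.95},
    {"x": 0,"y": 0,"z": 0,"ax": 0,"ay": 0,"az": 6,"gripper": 0.95}
  ]
}}

```text
clock: 12.75
position: [0.4385, -0.1104, 0.0605]
ee_rot: [0.696, 0.718, 0.0, 0.002]
ft_force: [-0.7, -0.1, -1.9]
grip_width: 0.143
grasp_force: 39.7
```

Call:
{"op": "apply_moves", "data": {
  "rows": [
    {"x": 0,"y": 0,"z": 0,"ax": 0,"ay": 0,"az": 0,"gripper": 0.95},
    {"x": 0,"y": 0,"z": 0,"ax": 0,"ay": 0,"az": 0,"gripper": 0.95}
  ]
}}

```text
clock: 12.92
position: [0.4371, -0.1099, 0.0586]
ee_rot: [0.692, 0.722, -0.0, 0.0]
ft_force: [0.1, -0.2, -1.7]
grip_width: 0.144
grasp_force: 39.7
```

```bash
python3 -c "
from h import *
go(679.5,53.5,92.2)"
```

```text
clock 12.9167 pos [ 437.1 -109.9   58.6] yaw 92.4 q7 0.1 grip 0.144 tilt 0.01
tool shift [ 1.532e+02  2.489e+02 -1.000e-01] az 0.2
```

Call:
{"op": "apply_moves", "data": {
  "rows": [
    {"x": 17,"y": 28,"z": 0,"ax": 0,"ay": 0,"az": 0,"gripper": 0.95},
    {"x": 17,"y": 28,"z": 0,"ax": 0,"ay": 0,"az": 0,"gripper": 0.95},
    {"x": 17,"y": 28,"z": 0,"ax": 0,"ay": 0,"az": 0,"gripper": 0.95},
    {"x": 17,"y": 28,"z": 0,"ax": 0,"ay": 0,"az": 0,"gripper": 0.95},
    {"x": 17,"y": 28,"z": 0,"ax": 0,"ay": 0,"az": 0,"gripper": 0.95}
  ]
}}

```text
clock: 13.33
position: [0.5748, -0.0189, 0.058]
ee_rot: [0.692, 0.722, -0.0, -0.0]
ft_force: [0.8, -0.4, -0.9]
grip_width: 0.148
grasp_force: 39.7
```

Call:
{"op": "apply_moves", "data": {
  "rows": [
    {"x": 17,"y": 28,"z": 0,"ax": 0,"ay": 0,"az": 0,"gripper": 0.95},
    {"x": 17,"y": 28,"z": 0,"ax": 0,"ay": 0,"az": 0,"gripper": 0.95},
    {"x": 17,"y": 28,"z": 0,"ax": 0,"ay": 0,"az": 0,"gripper": 0.95},
    {"x": 17,"y": 25,"z": 0,"ax": 0,"ay": 0,"az": 0,"gripper": 0.95},
    {"x": 0,"y": 0,"z": 0,"ax": 0,"ay": 0,"az": 0,"gripper": 0.95}
  ]
}}

```text
clock: 13.75
position: [0.6825, 0.0579, 0.0574]
ee_rot: [0.691, 0.723, 0.001, -0.001]
ft_force: [-0.5, 0.4, -1.7]
grip_width: 0.146
grasp_force: 39.8
```

Call:
{"op": "apply_moves", "data": {
  "rows": [
    {"x": 0,"y": 0,"z": 0,"ax": 0,"ay": 0,"az": 0,"gripper": 0.95}
  ]
}}

```text
clock: 13.83
position: [0.6802, 0.0544, 0.0573]
ee_rot: [0.692, 0.722, -0.0, -0.001]
ft_force: [-0.6, 0.4, -1.7]
grip_width: 0.143
grasp_force: 39.8
```

```bash
python3 - <<'E'
from h import *
from workcell import *
go(679.5,53.5,92.2,-8)
c=camera('scene'); cv2.imwrite('pics/p2.png',cv2.resize(c['color'][200:320,190:370],None,fx=4,fy=4)[:,:,::-1])
E
```

```text
clock 13.8333 pos [680.2  54.4  57.3] yaw 92.5 q7 -0.35 grip 0.143 tilt 0.13
tool shift [-1.  -0.6 65.3] az 0.3
```

View pics/p2.png

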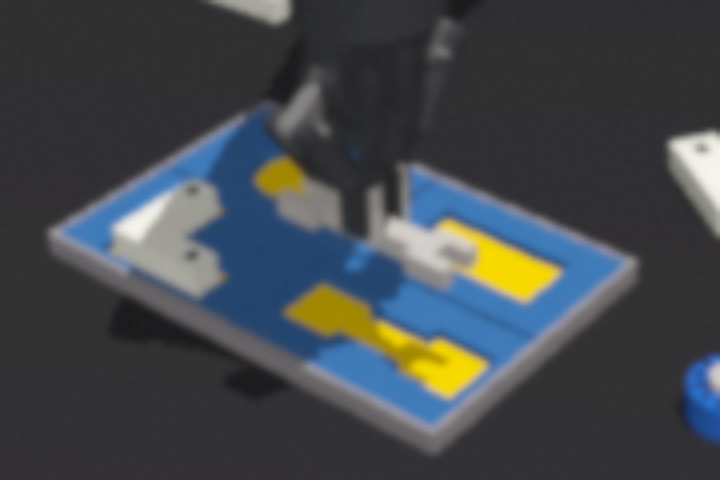

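The L is seated, and the spanner hangs level over its pocket. Lower to about -9 and release.

Call:
{"op": "apply_moves", "data": {
  "rows": [
    {"x": -1,"y": -0.5,"z": 25,"ax": 0,"ay": 0,"az": 0,"gripper": 0.95},
    {"x": 0,"y": 0,"z": 20,"ax": 0,"ay": 0,"az": 0,"gripper": 0.95},
    {"x": 0,"y": 0,"z": 12,"ax": 0,"ay": 0,"az": 0,"gripper": 0.95},
    {"x": 0,"y": 0,"z": 9,"ax": 0,"ay": 0,"az": 0,"gripper": 0.95},
    {"x": 0,"y": 0,"z": 0,"ax": 0,"ay": 0,"az": 0,"gripper": 0.95}
  ]
}}

```text
clock: 14.3
position: [0.6787, 0.0503, -0.0089]
ee_rot: [0.694, 0.72, -0.001, -0.001]
ft_force: [0.1, -0.1, -0.4]
grip_width: 0.147
grasp_force: 39.8
```

Call:
{"op": "apply_moves", "data": {
  "rows": [
    {"x": 0,"y": 0,"z": 0,"ax": 0,"ay": 0,"az": 0,"gripper": 0.95},
    {"x": 0,"y": 0,"z": 0,"ax": 0,"ay": 0,"az": 0,"gripper": 0.95}
  ]
}}

```text
clock: 14.47
position: [0.6805, 0.0514, -0.0061]
ee_rot: [0.694, 0.72, 0.001, 0.0]
ft_force: [-0.6, 0.7, -0.3]
grip_width: 0.15
grasp_force: 39.8
```

Call:
{"op": "apply_moves", "data": {
  "rows": [
    {"x": 0,"y": 0,"z": 0,"ax": 0,"ay": 0,"az": 0,"gripper": 0.65},
    {"x": 0,"y": 0,"z": 0,"ax": 0,"ay": 0,"az": 0,"gripper": 0.65},
    {"x": 0,"y": 0,"z": 0,"ax": 0,"ay": 0,"az": 0,"gripper": 0.65},
    {"x": 0,"y": 0,"z": -15,"ax": 0,"ay": 0,"az": 0,"gripper": 0.65},
    {"x": 0,"y": 0,"z": -30,"ax": 0,"ay": 0,"az": 0,"gripper": 0.65}
  ]
}}

```text
clock: 14.88
position: [0.6775, 0.051, 0.0356]
ee_rot: [0.693, 0.721, -0.002, -0.002]
ft_force: [0.6, -0.3, -0.1]
grip_width: 0.35
grasp_force: 0.0
```

Call:
{"op": "apply_moves", "data": {
  "rows": [
    {"x": 0,"y": 0,"z": -20,"ax": 0,"ay": 0,"az": 0,"gripper": 0.4},
    {"x": 0,"y": 0,"z": 0,"ax": 0,"ay": 0,"az": 0,"gripper": 0.4}
  ]
}}

```text
clock: 15.05
position: [0.6828, 0.0523, 0.0643]
ee_rot: [0.694, 0.72, 0.003, 0.003]
ft_force: [0.4, 0.5, 0.6]
grip_width: 0.597
grasp_force: 0.0
```

```bash
python3 -c "
from h import *
go(441.5,108,57.3)"
```

```text
clock 15.05 pos [682.8  52.3  64.3] yaw 92.2 q7 -0.35 grip 0.597 tilt 0.46
tool shift [  64.8 -239.    -1.9] az 34.9
```

Call:
{"op": "apply_moves", "data": {
  "rows": [
    {"x": 9,"y": -34,"z": 0,"ax": 0,"ay": 0,"az": 0,"gripper": 0.3},
    {"x": 9,"y": -34,"z": 0,"ax": 0,"ay": 0,"az": 0,"gripper": 0.3},
    {"x": 9,"y": -34,"z": 0,"ax": 0,"ay": 0,"az": 0,"gripper": 0.3},
    {"x": 9,"y": -34,"z": 0,"ax": 0,"ay": 0,"az": 0,"gripper": 0.3},
    {"x": 9,"y": -34,"z": 0,"ax": 0,"ay": 0,"az": 0,"gripper": 0.3}
  ]
}}

```text
clock: 15.47
position: [0.5068, 0.0902, 0.0583]
ee_rot: [0.694, 0.72, 0.0, 0.001]
ft_force: [0.1, 0.2, 1.5]
grip_width: 0.698
grasp_force: 0.0
```

Call:
{"op": "apply_moves", "data": {
  "rows": [
    {"x": 9,"y": -34,"z": 0,"ax": 0,"ay": 0,"az": 0,"gripper": 0.3},
    {"x": 9,"y": -34,"z": 0,"ax": 0,"ay": 0,"az": 0,"gripper": 0.3},
    {"x": 0,"y": 0,"z": 0,"ax": 0,"ay": 0,"az": 7,"gripper": 0.3},
    {"x": 0,"y": 0,"z": 0,"ax": 0,"ay": 0,"az": 7,"gripper": 0.3},
    {"x": 0,"y": 0,"z": 0,"ax": 0,"ay": 0,"az": 7,"gripper": 0.3}
  ]
}}

```text
clock: 15.88
position: [0.4396, 0.1053, 0.0588]
ee_rot: [0.815, 0.58, 0.0, 0.001]
ft_force: [-0.3, -0.5, -0.1]
grip_width: 0.697
grasp_force: 0.0
```

Call:
{"op": "apply_moves", "data": {
  "rows": [
    {"x": 0,"y": 0,"z": 0,"ax": 0,"ay": 0,"az": 7,"gripper": 0.3},
    {"x": 0,"y": 0,"z": 0,"ax": 0,"ay": 0,"az": 7,"gripper": 0.3},
    {"x": 0,"y": 0,"z": 0,"ax": 0,"ay": 0,"az": 0,"gripper": 0.3},
    {"x": 0,"y": 0,"z": 0,"ax": 0,"ay": 0,"az": 0,"gripper": 0.3}
  ]
}}

```text
clock: 16.22
position: [0.4398, 0.1055, 0.0583]
ee_rot: [0.877, 0.48, 0.0, 0.0]
ft_force: [-0.6, 0.0, 0.1]
grip_width: 0.704
grasp_force: 0.0
```

```bash
python3 m.py pics/m1.png; python3 -c "
from h import *
go(441.5,108,57.3,-15)"
```

```text
yellow [311. 240.] rect@z 0.0105 [590.5  50.5  87.3  39.9 -88. ]
yellow [381. 233.] rect@z 0.0105 [595.7 -88.6  54.7  54.5 -49.5]
yellow [300. 202.] rect@z 0.0105 [672.6  54.1 120.4  35.6  85.7]
  poly [[694.8, 112.8], [659.0, 110.7], [664.9, -5.6], [674.3, 35.7], [664.6, 102.4], [682.8, 93.4]] [[276, 192], [278, 209], [336, 202], [315, 199], [282, 206], [286, 197]]
yellow [375. 191.] rect@z 0.0105 [685.2 -85.3 100.   36.   46.9]
white [187. 315.] rect@z 0.02 [460.4 294.8  62.4  60.8  86.6] @.012 [461.2 297.   62.9  61.3  86.6]
white [312. 301.] rect@z 0.02 [470.   56.2  34.8  10.2  22.6] @.012 [470.8  56.3  35.1  10.2  22.6]
white [497. 298.] rect@z 0.02 [ 449.1 -300.3  109.8   32.6  -84.3] @.012 [ 449.7 -303.2  110.7   32.8  -84.3]
white [254. 289.] rect@z 0.02 [501.2 163.8  99.4  22.9 -64.5] @.012 [502.3 164.9 100.3  23.1 -64.5]
white [221. 240.] rect@z 0.02 [602.8 224.7  23.8  22.   85.8] @.012 [604.8 226.2  24.   22.2  85.8]
white [177. 233.] rect@z 0.02 [622.  311.6  44.3  43.  -47.2] @.012 [624.1 313.9  44.7  43.3 -47.2]
white [145. 203.] rect@z 0.02 [690.3 378.4  23.4  22.7  43.3] @.012 [693.  381.3  23.6  22.9  43.3]
white [311. 195.] rect@z 0.02 [680.9  47.  110.4  32.5 -88.6] @.012 [683.5  47.1 111.4  32.8 -88.6]
white [378. 183.] rect@z 0.02 [687.6 -84.   67.8  67.2   0.9] @.012 [690.3 -85.1  68.4  67.8   0.9]
  poly [[717.6, -49.9], [698.1, -56.1], [699.4, -96.5], [657.2, -100.2], [656.1, -116.1], [721.5, -117.1]] [[356, 174], [360, 183], [380, 181], [384, 201], [392, 201], [389, 170]]
white [349. 211.] rect@z 0.02 [635.4 -16.8 281.1 181.9 -87.8] @.012 [637.6 -17.3 283.5 183.4 -87.8]
clock 16.2667 pos [439.8 105.5  58.2] yaw 57.5 q7 -1.01 grip 0.699 tilt 0.04
tool shift [ 3.   0.1 73.2] az 0.2
```

Call:
{"op": "apply_moves", "data": {
  "rows": [
    {"x": 3,"y": 0,"z": 25,"ax": 0,"ay": 0,"az": 0,"gripper": 0.3},
    {"x": 0,"y": 0,"z": 25,"ax": 0,"ay": 0,"az": 0,"gripper": 0.3},
    {"x": 0,"y": 0,"z": 14,"ax": 0,"ay": 0,"az": 0,"gripper": 0.3},
    {"x": 0,"y": 0,"z": 10,"ax": 0,"ay": 0,"az": 0,"gripper": 0.3},
    {"x": 0,"y": 0,"z": 0,"ax": 0,"ay": 0,"az": 0,"gripper": 0.3}
  ]
}}

```text
clock: 16.68
position: [0.44, 0.1077, -0.0178]
ee_rot: [0.877, 0.48, -0.001, -0.001]
ft_force: [-0.7, -0.7, -0.3]
grip_width: 0.701
grasp_force: 0.0
```

Call:
{"op": "apply_moves", "data": {
  "rows": [
    {"x": 0,"y": 0,"z": 0,"ax": 0,"ay": 0,"az": 0,"gripper": 0.9},
    {"x": 0,"y": 0,"z": 0,"ax": 0,"ay": 0,"az": 0,"gripper": 0.9},
    {"x": 0,"y": 0,"z": 0,"ax": 0,"ay": 0,"az": 0,"gripper": 0.9},
    {"x": 0,"y": 0,"z": 0,"ax": 0,"ay": 0,"az": 0,"gripper": 0.9}
  ]
}}

```text
clock: 17.02
position: [0.4422, 0.1081, -0.0151]
ee_rot: [0.878, 0.479, 0.001, 0.001]
ft_force: [-1.2, 0.4, 7.2]
grip_width: 0.336
grasp_force: 40.2
```

```bash
python3 -c "
from h import *
go(441.5,108,57.3,-15)"
```

```text
clock 17.0167 pos [442.2 108.1 -15.1] yaw 57.2 q7 -1.13 grip 0.336 tilt 0.12
tool shift [-0.4 -0.6 -0.1] az -0.1
```

Call:
{"op": "apply_moves", "data": {
  "rows": [
    {"x": 0,"y": 0,"z": -20,"ax": 0,"ay": 0,"az": 0,"gripper": 0.9},
    {"x": 0,"y": 0,"z": -30,"ax": 0,"ay": 0,"az": 0,"gripper": 0.9},
    {"x": 0,"y": 0,"z": -25,"ax": 0,"ay": 0,"az": -7,"gripper": 0.9},
    {"x": 0,"y": 0,"z": 0,"ax": 0,"ay": 0,"az": -7,"gripper": 0.9},
    {"x": 0,"y": 0,"z": 0,"ax": 0,"ay": 0,"az": -7,"gripper": 0.9}
  ]
}}

```text
clock: 17.43
position: [0.4428, 0.1079, 0.0609]
ee_rot: [0.774, 0.633, 0.002, 0.002]
ft_force: [-0.5, -0.7, -1.2]
grip_width: 0.335
grasp_force: 40.1
```

Call:
{"op": "apply_moves", "data": {
  "rows": [
    {"x": 0,"y": 0,"z": 0,"ax": 0,"ay": 0,"az": -7,"gripper": 0.9},
    {"x": 0,"y": 0,"z": 0,"ax": 0,"ay": 0,"az": -7,"gripper": 0.9},
    {"x": 0,"y": 0,"z": 0,"ax": 0,"ay": 0,"az": 0,"gripper": 0.9},
    {"x": 0,"y": 0,"z": 0,"ax": 0,"ay": 0,"az": 0,"gripper": 0.9}
  ]
}}

```text
clock: 17.77
position: [0.4414, 0.1077, 0.0591]
ee_rot: [0.695, 0.719, 0.0, 0.0]
ft_force: [-0.2, -0.4, -0.9]
grip_width: 0.339
grasp_force: 40.1
```

```bash
python3 -c "
from h import *
go(590.5,50.5,92.2)"
```

```text
clock 17.7667 pos [441.4 107.7  59.1] yaw 92.0 q7 -0.43 grip 0.339 tilt 0.04
tool shift [-6.23e+01  1.47e+02  1.00e-01] az -0.2
```

Call:
{"op": "apply_moves", "data": {
  "rows": [
    {"x": -15,"y": 36,"z": 0,"ax": 0,"ay": 0,"az": 0,"gripper": 0.9},
    {"x": -15,"y": 36,"z": 0,"ax": 0,"ay": 0,"az": 0,"gripper": 0.9},
    {"x": -15,"y": 36,"z": 0,"ax": 0,"ay": 0,"az": 0,"gripper": 0.9},
    {"x": -15,"y": 36,"z": 0,"ax": 0,"ay": 0,"az": 0,"gripper": 0.9},
    {"x": -2,"y": 3,"z": 0,"ax": 0,"ay": 0,"az": 0,"gripper": 0.9}
  ]
}}

```text
clock: 18.18
position: [0.5956, 0.0472, 0.058]
ee_rot: [0.697, 0.717, 0.0, 0.001]
ft_force: [-0.9, -0.4, -1.5]
grip_width: 0.332
grasp_force: 40.3
```

Call:
{"op": "apply_moves", "data": {
  "rows": [
    {"x": 0,"y": 0,"z": 0,"ax": 0,"ay": 0,"az": 0,"gripper": 0.9},
    {"x": 0,"y": 0,"z": 0,"ax": 0,"ay": 0,"az": 0,"gripper": 0.9},
    {"x": 0,"y": 0,"z": 0,"ax": 0,"ay": 0,"az": 0,"gripper": 0.9}
  ]
}}

```text
clock: 18.43
position: [0.5895, 0.0524, 0.0588]
ee_rot: [0.694, 0.72, -0.0, -0.0]
ft_force: [0.6, -0.3, -0.6]
grip_width: 0.336
grasp_force: 40.3
```

```bash
python3 -c "
from h import *
go(590.5,50.5,92.2,-7)"
```

```text
clock 18.4333 pos [589.5  52.4  58.8] yaw 92.2 q7 -0.37 grip 0.336 tilt 0.03
tool shift [-1.9  1.  65.8] az -0.0
```

Call:
{"op": "apply_moves", "data": {
  "rows": [
    {"x": 0,"y": 1,"z": 25,"ax": 0,"ay": 0,"az": 0,"gripper": 0.9},
    {"x": 0,"y": 0,"z": 20,"ax": 0,"ay": 0,"az": 0,"gripper": 0.9},
    {"x": 0,"y": 0,"z": 12,"ax": 0,"ay": 0,"az": 0,"gripper": 0.9},
    {"x": 0,"y": 0,"z": 8,"ax": 0,"ay": 0,"az": 0,"gripper": 0.9},
    {"x": 0,"y": 0,"z": 0,"ax": 0,"ay": 0,"az": 0,"gripper": 0.9}
  ]
}}

```text
clock: 18.85
position: [0.5905, 0.0519, -0.007]
ee_rot: [0.693, 0.721, -0.001, -0.0]
ft_force: [-0.7, -0.3, -1.1]
grip_width: 0.336
grasp_force: 40.6
```

Call:
{"op": "apply_moves", "data": {
  "rows": [
    {"x": 0,"y": 0,"z": 0,"ax": 0,"ay": 0,"az": 0,"gripper": 0.9},
    {"x": 0,"y": 0,"z": 0,"ax": 0,"ay": 0,"az": 0,"gripper": 0.9}
  ]
}}

```text
clock: 19.02
position: [0.5921, 0.0518, -0.0052]
ee_rot: [0.694, 0.72, 0.001, 0.001]
ft_force: [0.2, -0.3, -1.1]
grip_width: 0.341
grasp_force: 40.6
```

Call:
{"op": "apply_moves", "data": {
  "rows": [
    {"x": 0,"y": 0,"z": 0,"ax": 0,"ay": 0,"az": 0,"gripper": 0.5},
    {"x": 0,"y": 0,"z": 0,"ax": 0,"ay": 0,"az": 0,"gripper": 0.5},
    {"x": 0,"y": 0,"z": 0,"ax": 0,"ay": 0,"az": 0,"gripper": 0.5},
    {"x": 0,"y": 0,"z": -15,"ax": 0,"ay": 0,"az": 0,"gripper": 0.5},
    {"x": 0,"y": 0,"z": -30,"ax": 0,"ay": 0,"az": 0,"gripper": 0.5}
  ]
}}

```text
clock: 19.43
position: [0.5892, 0.0511, 0.037]
ee_rot: [0.694, 0.72, -0.002, -0.002]
ft_force: [0.4, -0.5, 0.1]
grip_width: 0.5
grasp_force: 0.0
```

Call:
{"op": "apply_moves", "data": {
  "rows": [
    {"x": 0,"y": 0,"z": -20,"ax": 0,"ay": 0,"az": 0,"gripper": 0.2},
    {"x": 0,"y": 0,"z": -30,"ax": 0,"ay": 0,"az": 0,"gripper": 0.2},
    {"x": 0,"y": 0,"z": 0,"ax": 0,"ay": 0,"az": 0,"gripper": 0.2}
  ]
}}

```text
clock: 19.68
position: [0.5946, 0.0525, 0.0956]
ee_rot: [0.693, 0.72, 0.003, 0.003]
ft_force: [0.3, 0.6, 1.2]
grip_width: 0.805
grasp_force: 0.0
```

```bash
python3 -c "
from h import *
go(623,313,45)"
```

```text
clock 19.6833 pos [594.6  52.5  95.6] yaw 92.2 q7 -0.35 grip 0.805 tilt 0.48
tool shift [259.2  38.3   0.4] az 47.2
```

Call:
{"op": "apply_moves", "data": {
  "rows": [
    {"x": 37,"y": 5.5,"z": 0,"ax": 0,"ay": 0,"az": 0,"gripper": 0.2},
    {"x": 37,"y": 5.5,"z": 0,"ax": 0,"ay": 0,"az": 0,"gripper": 0.2},
    {"x": 37,"y": 5.5,"z": 0,"ax": 0,"ay": 0,"az": 0,"gripper": 0.2},
    {"x": 37,"y": 5.5,"z": 0,"ax": 0,"ay": 0,"az": 0,"gripper": 0.2},
    {"x": 37,"y": 5.5,"z": 0,"ax": 0,"ay": 0,"az": 0,"gripper": 0.2}
  ]
}}

```text
clock: 20.1
position: [0.6122, 0.2392, 0.0901]
ee_rot: [0.694, 0.72, 0.0, 0.0]
ft_force: [0.7, -0.1, -0.8]
grip_width: 0.797
grasp_force: 0.0
```

Call:
{"op": "apply_moves", "data": {
  "rows": [
    {"x": 37,"y": 5.5,"z": 0,"ax": 0,"ay": 0,"az": 0,"gripper": 0.2},
    {"x": 37,"y": 5.5,"z": 0,"ax": 0,"ay": 0,"az": 0,"gripper": 0.2},
    {"x": 0,"y": 0,"z": 0,"ax": 0,"ay": 0,"az": 6.4,"gripper": 0.2},
    {"x": 0,"y": 0,"z": 0,"ax": 0,"ay": 0,"az": 6.4,"gripper": 0.2},
    {"x": 0,"y": 0,"z": 0,"ax": 0,"ay": 0,"az": 6.4,"gripper": 0.2}
  ]
}}

```text
clock: 20.52
position: [0.6199, 0.3131, 0.0896]
ee_rot: [0.805, 0.593, 0.0, -0.0]
ft_force: [0.5, -0.2, 0.0]
grip_width: 0.801
grasp_force: 0.0
```

Call:
{"op": "apply_moves", "data": {
  "rows": [
    {"x": 0,"y": 0,"z": 0,"ax": 0,"ay": 0,"az": 6.4,"gripper": 0.2},
    {"x": 0,"y": 0,"z": 0,"ax": 0,"ay": 0,"az": 6.4,"gripper": 0.2},
    {"x": 0,"y": 0,"z": 0,"ax": 0,"ay": 0,"az": 0,"gripper": 0.2},
    {"x": 0,"y": 0,"z": 0,"ax": 0,"ay": 0,"az": 0,"gripper": 0.2}
  ]
}}

```text
clock: 20.85
position: [0.6203, 0.312, 0.0897]
ee_rot: [0.864, 0.503, 0.0, 0.0]
ft_force: [-0.5, -0.7, 0.2]
grip_width: 0.799
grasp_force: 0.0
```

```bash
python3 m.py pics/m2.png | grep -v poly; python3 -c "
from h import *
go(623,313,60,-15)"
```

```text
yellow [312. 245.] rect@z 0.0105 [588.1  50.2  86.5  38.1 -85.4]
yellow [381. 233.] rect@z 0.0105 [595.7 -88.6  54.7  54.5 -49.5]
yellow [300. 202.] rect@z 0.0105 [672.6  54.1 120.4  35.6  85.7]
yellow [375. 191.] rect@z 0.0105 [685.2 -85.3 100.   36.   46.9]
white [497. 298.] rect@z 0.02 [ 449.1 -300.5  109.4   32.6  -84.3] @.012 [ 449.8 -303.4  110.3   32.8  -84.3]
white [310. 237.] rect@z 0.02 [593.3  50.7  77.5  32.8 -87.4] @.012 [595.1  50.8  78.1  33.1 -87.4]
white [310. 195.] rect@z 0.02 [680.9  47.1 110.2  32.5 -88.6] @.012 [683.5  47.2 111.2  32.8 -88.6]
white [378. 183.] rect@z 0.02 [687.6 -84.   67.8  67.2   0.9] @.012 [690.3 -85.1  68.4  67.8   0.9]
white [356. 207.] rect@z 0.02 [635.3 -16.8 280.9 181.8 -87.9] @.012 [637.5 -17.3 283.3 183.4 -87.9]
clock 20.9 pos [620.3 311.9  89.5] yaw 60.4 q7 -1.27 grip 0.8 tilt 0.04
tool shift [  2.3   1.8 104.5] az 0.4
```

View pics/m2.png

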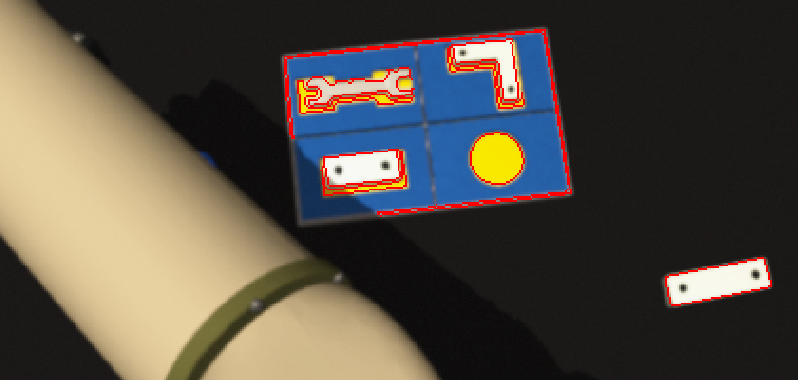

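The bar and the L are seated. The spanner lies in its pocket, shifted about 6 mm toward -y, which I'll check later. Now the knob.

Call:
{"op": "apply_moves", "data": {
  "rows": [
    {"x": 2,"y": 2,"z": 35,"ax": 0,"ay": 0,"az": 0,"gripper": 0.2},
    {"x": 0,"y": 0,"z": 30,"ax": 0,"ay": 0,"az": 0,"gripper": 0.2},
    {"x": 0,"y": 0,"z": 20,"ax": 0,"ay": 0,"az": 0,"gripper": 0.2},
    {"x": 0,"y": 0,"z": 12,"ax": 0,"ay": 0,"az": 0,"gripper": 0.2},
    {"x": 0,"y": 0,"z": 9,"ax": 0,"ay": 0,"az": 0,"gripper": 0.2}
  ]
}}

```text
clock: 21.32
position: [0.6224, 0.3122, -0.0185]
ee_rot: [0.865, 0.502, -0.001, -0.0]
ft_force: [-0.8, 0.2, 1.3]
grip_width: 0.801
grasp_force: 0.0
```

Call:
{"op": "apply_moves", "data": {
  "rows": [
    {"x": 0,"y": 0,"z": 0,"ax": 0,"ay": 0,"az": 0,"gripper": 0.2},
    {"x": 0,"y": 0,"z": 0,"ax": 0,"ay": 0,"az": 0,"gripper": 0.9},
    {"x": 0,"y": 0,"z": 0,"ax": 0,"ay": 0,"az": 0,"gripper": 0.9},
    {"x": 0,"y": 0,"z": 0,"ax": 0,"ay": 0,"az": 0,"gripper": 0.9},
    {"x": 0,"y": 0,"z": 0,"ax": 0,"ay": 0,"az": 0,"gripper": 0.9}
  ]
}}

```text
clock: 21.73
position: [0.624, 0.3133, -0.0152]
ee_rot: [0.865, 0.501, 0.002, 0.0]
ft_force: [-0.2, -0.2, 6.7]
grip_width: 0.516
grasp_force: 41.3
```

```bash
python3 -c "
from h import *
go(623,313,60,-15)"
```

```text
clock 21.7333 pos [624.  313.3 -15.2] yaw 60.2 q7 -1.31 grip 0.516 tilt 0.18
tool shift [-0.8 -0.7 -0.2] az 0.2
```

Call:
{"op": "apply_moves", "data": {
  "rows": [
    {"x": 0,"y": 0,"z": -20,"ax": 0,"ay": 0,"az": 0,"gripper": 0.9},
    {"x": 0,"y": 0,"z": -30,"ax": 0,"ay": 0,"az": 0,"gripper": 0.9},
    {"x": 0,"y": 0,"z": -30,"ax": 0,"ay": 0,"az": 0,"gripper": 0.9},
    {"x": -33,"y": 16,"z": 0,"ax": 0,"ay": 0,"az": 0,"gripper": 0.9},
    {"x": -33,"y": 16,"z": 0,"ax": 0,"ay": 0,"az": 0,"gripper": 0.9}
  ]
}}

```text
clock: 22.15
position: [0.6181, 0.2423, 0.0658]
ee_rot: [0.864, 0.503, 0.003, -0.0]
ft_force: [0.8, -1.5, -2.3]
grip_width: 0.513
grasp_force: 41.1
```

Call:
{"op": "apply_moves", "data": {
  "rows": [
    {"x": -33,"y": 16,"z": 0,"ax": 0,"ay": 0,"az": 0,"gripper": 0.9},
    {"x": -33,"y": 16,"z": 0,"ax": 0,"ay": 0,"az": 0,"gripper": 0.9},
    {"x": -33,"y": 16,"z": 0,"ax": 0,"ay": 0,"az": 0,"gripper": 0.9},
    {"x": -33,"y": 16,"z": 0,"ax": 0,"ay": 0,"az": 0,"gripper": 0.9},
    {"x": -33,"y": 16,"z": 0,"ax": 0,"ay": 0,"az": 0,"gripper": 0.9}
  ]
}}

```text
clock: 22.57
position: [0.605, 0.0546, 0.0635]
ee_rot: [0.865, 0.501, 0.0, 0.0]
ft_force: [1.2, -0.6, -1.0]
grip_width: 0.519
grasp_force: 41.1
```

Call:
{"op": "apply_moves", "data": {
  "rows": [
    {"x": -33,"y": 16,"z": 0,"ax": 0,"ay": 0,"az": 0,"gripper": 0.9},
    {"x": -33,"y": 16,"z": 0,"ax": 0,"ay": 0,"az": 0,"gripper": 0.9},
    {"x": -33,"y": 16,"z": 0,"ax": 0,"ay": 0,"az": 0,"gripper": 0.9},
    {"x": -32,"y": 16,"z": 0,"ax": 0,"ay": 0,"az": 0,"gripper": 0.9},
    {"x": 0,"y": 0,"z": 0,"ax": 0,"ay": 0,"az": 0,"gripper": 0.9}
  ]
}}

```text
clock: 22.98
position: [0.5947, -0.0994, 0.063]
ee_rot: [0.868, 0.497, -0.001, 0.002]
ft_force: [-0.1, -1.8, -1.5]
grip_width: 0.514
grasp_force: 41.1
```

Call:
{"op": "apply_moves", "data": {
  "rows": [
    {"x": 0,"y": 0,"z": 0,"ax": 0,"ay": 0,"az": 0,"gripper": 0.9},
    {"x": 0,"y": 0,"z": 0,"ax": 0,"ay": 0,"az": 0,"gripper": 0.9}
  ]
}}

```text
clock: 23.15
position: [0.5957, -0.0885, 0.0632]
ee_rot: [0.865, 0.501, 0.0, 0.0]
ft_force: [0.4, 1.0, -1.2]
grip_width: 0.518
grasp_force: 41.1
```

```bash
python3 -c "
from h import *
go(596.5,-88.5,60,-7)"
```

```text
clock 23.15 pos [595.7 -88.5  63.2] yaw 60.2 q7 -0.64 grip 0.518 tilt 0.04
tool shift [ 0.4  0.7 70.2] az 0.2
```

Call:
{"op": "apply_moves", "data": {
  "rows": [
    {"x": 0,"y": 0,"z": 25,"ax": 0,"ay": 0,"az": 0,"gripper": 0.9},
    {"x": 0,"y": 0,"z": 22,"ax": 0,"ay": 0,"az": 0,"gripper": 0.9},
    {"x": 0,"y": 0,"z": 14,"ax": 0,"ay": 0,"az": 0,"gripper": 0.9},
    {"x": 0,"y": 0,"z": 9,"ax": 0,"ay": 0,"az": 0,"gripper": 0.9},
    {"x": 0,"y": 0,"z": 0,"ax": 0,"ay": 0,"az": 0,"gripper": 0.9}
  ]
}}

```text
clock: 23.57
position: [0.5951, -0.0875, -0.0084]
ee_rot: [0.865, 0.502, -0.0, -0.001]
ft_force: [-0.4, -0.4, -0.7]
grip_width: 0.513
grasp_force: 44.7
```

Call:
{"op": "apply_moves", "data": {
  "rows": [
    {"x": 0,"y": 0,"z": 0,"ax": 0,"ay": 0,"az": 0,"gripper": 0.9},
    {"x": 0,"y": 0,"z": 0,"ax": 0,"ay": 0,"az": 0,"gripper": 0.9}
  ]
}}

```text
clock: 23.73
position: [0.5962, -0.0887, -0.0065]
ee_rot: [0.865, 0.502, 0.0, 0.0]
ft_force: [0.0, 0.4, -1.5]
grip_width: 0.513
grasp_force: 44.7
```

Call:
{"op": "apply_moves", "data": {
  "rows": [
    {"x": 0,"y": 0,"z": 0,"ax": 0,"ay": 0,"az": 0,"gripper": 0.3},
    {"x": 0,"y": 0,"z": 0,"ax": 0,"ay": 0,"az": 0,"gripper": 0.3},
    {"x": 0,"y": 0,"z": 0,"ax": 0,"ay": 0,"az": 0,"gripper": 0.3},
    {"x": 0,"y": 0,"z": -20,"ax": 0,"ay": 0,"az": 0,"gripper": 0.3},
    {"x": 0,"y": 0,"z": -35,"ax": 0,"ay": 0,"az": 0,"gripper": 0.3}
  ]
}}

```text
clock: 24.15
position: [0.5928, -0.089, 0.045]
ee_rot: [0.865, 0.501, -0.002, -0.002]
ft_force: [-0.1, -0.3, 0.4]
grip_width: 0.702
grasp_force: 0.0
```

Call:
{"op": "apply_moves", "data": {
  "rows": [
    {"x": 0,"y": 0,"z": -35,"ax": 0,"ay": 0,"az": 0,"gripper": 0.3},
    {"x": 0,"y": -35,"z": -20,"ax": 0,"ay": 0,"az": 0,"gripper": 0.3},
    {"x": -30,"y": -25,"z": 0,"ax": 0,"ay": 0,"az": 0,"gripper": 0.3},
    {"x": -30,"y": -25,"z": 0,"ax": 0,"ay": 0,"az": 0,"gripper": 0.3},
    {"x": -30,"y": -25,"z": 0,"ax": 0,"ay": 0,"az": 0,"gripper": 0.3}
  ]
}}

```text
clock: 24.57
position: [0.4541, -0.1125, 0.1031]
ee_rot: [0.865, 0.502, 0.0, 0.001]
ft_force: [-0.3, -1.0, 0.7]
grip_width: 0.697
grasp_force: 0.0
```

Call:
{"op": "apply_moves", "data": {
  "rows": [
    {"x": -35,"y": 0,"z": 0,"ax": 0,"ay": 0,"az": 0,"gripper": 0.3},
    {"x": -35,"y": 0,"z": 0,"ax": 0,"ay": 0,"az": 0,"gripper": 0.3},
    {"x": -20,"y": 20,"z": 0,"ax": 0,"ay": 0,"az": 0,"gripper": 0.3},
    {"x": 0,"y": 0,"z": 0,"ax": 0,"ay": 0,"az": 0,"gripper": 0.3}
  ]
}}

```text
clock: 24.9
position: [0.4272, -0.2063, 0.1034]
ee_rot: [0.867, 0.498, -0.0, 0.002]
ft_force: [-0.3, 0.7, -0.2]
grip_width: 0.702
grasp_force: 0.0
```

```bash
python3 m.py pics/m3.png | grep -v poly; python3 - <<'E'
from h import *; from workcell import *
go(680,53,92.2)
c=camera('top')['color'][:,:,::-1]; s=camera('scene')['color'][:,:,::-1]
f=lambda q,x,y,w,h:cv2.resize(q[y:y+h,x:x+w],(800,300),interpolation=cv2.INTER_CUBIC)
cv2.imwrite('pics/f1.png',np.vstack([f(c,255,155,190,115)[:, :],f(s,190,215,180,100)]))
E
```

```text
yellow [312. 245.] rect@z 0.0105 [588.5  50.2  86.1  38.1 -85.9]
yellow [378. 237.] rect@z 0.0105 [589.8 -83.5  55.5  39.9  48.1]
yellow [300. 202.] rect@z 0.0105 [672.6  54.1 120.4  35.6  85.7]
yellow [375. 191.] rect@z 0.0105 [685.2 -85.3 100.   36.   46.9]
white [476. 333.] rect@z 0.02 [ 385.7 -249.4   35.8   12.1  -26. ] @.012 [ 385.8 -251.9   36.1   12.2  -26. ]
white [187. 315.] rect@z 0.02 [460.4 294.8  62.4  60.8  86.6] @.012 [461.2 297.   62.9  61.3  86.6]
white [221. 240.] rect@z 0.02 [602.8 224.7  23.8  22.   85.8] @.012 [604.8 226.2  24.   22.2  85.8]
white [145. 203.] rect@z 0.02 [690.3 378.4  23.4  22.7  43.3] @.012 [693.  381.3  23.6  22.9  43.3]
white [343. 216.] rect@z 0.02 [635.1 -16.8 281.  182.  -87.9] @.012 [637.3 -17.3 283.4 183.6 -87.9]
clock 24.95 pos [ 427.7 -203.2  103.2] yaw 59.9 q7 -0.23 grip 0.698 tilt 0.09
tool shift [348.2  89.8  -0. ] az -32.3
```

View pics/f1.png

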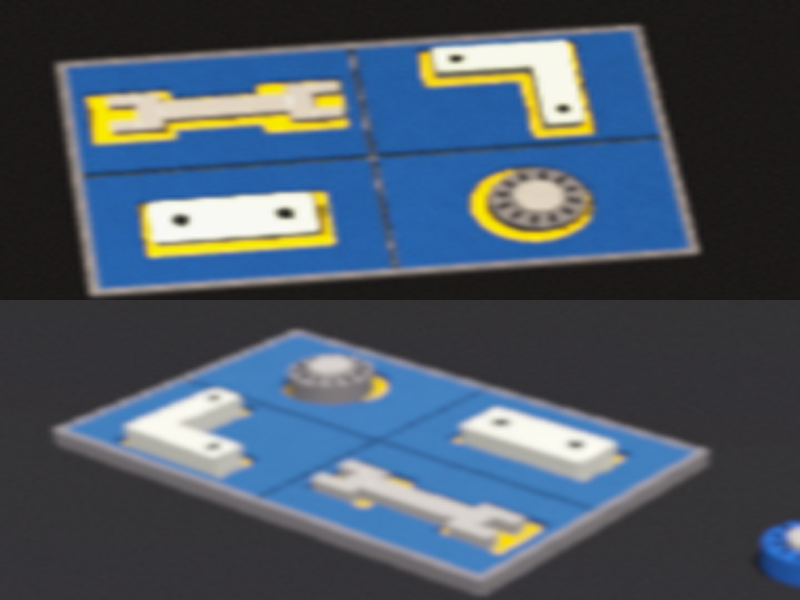

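```bash
python3 - <<'E'
from h import *; from workcell import *
c=camera('top'); s=camera('scene')
g=c['color'].min(2).astype(int)
def near(m,u,v,amin=20): 
    return [k for k in blobs(m,amin) if cv2.pointPolygonTest(k,(float(u),float(v)),True)>-12]
for nm,u,v,z,t in(('bar',310,237,.027,190),('ell',388,180,.027,190),('hub',383,231,.032,170)):
    for k in near(g>t,u,v): print(nm,rect(rays(c,k,z)))
def long(c,box,z):
    x,y,w,h=box; im=c['color']; hsv=cv2.cvtColor(im,cv2.COLOR_RGB2HSV); m=((hsv[...,1]<70)&(hsv[...,2]>130)).astype(np.uint8); q=np.zeros_like(m); q[y:y+h,x:x+w]=m[y:y+h,x:x+w]
    for k in blobs(q,80):
        P=rays(c,k,z)*1000; i,j=P[:,1].argmin(),P[:,1].argmax(); print(z,'rect',rect(P/1000),'yends',P[i].round(1),P[j].round(1),k[i,0],k[j,0])
for z in(.012,.019,.026):
    long(c,(272,175,70,40),z); long(s,(255,262,60,40),z)
E
```

```text
bar [592.1  51.7  74.8  29.5 -87.7]
ell [685.7 -84.5  64.   62.9   1.6]
hub [596.8 -88.7  19.5  17.9  85.8]
0.012 rect [682.9  47.2 111.2  31.4 -88.6] yends [676.8  -8.6] [689.4 102.9] [337 196] [281 194]
0.012 rect [679.8  53.4 128.7  40.2 -87.7] yends [663.7 -11.6] [685.8 118. ] [268 268] [306 297]
0.012 rect [610.9  45.6  50.1  37.5 -50.7] yends [612.5  14.5] [609.5  76.9] [292 262] [314 272]
0.019 rect [680.6  47.1 110.3  31.2 -88.6] yends [674.6  -8.2] [687.  102.5] [337 196] [281 194]
0.019 rect [686.2  59.4 127.2  39.7 -87.7] yends [670.2  -4.9] [692.  123.3] [268 268] [306 297]
0.019 rect [618.   51.8  49.5  37.1 -50.7] yends [619.6  21. ] [616.7  82.7] [292 262] [314 272]
0.026 rect [678.3  47.1 109.5  31.  -88.6] yends [672.3  -7.8] [684.7 102. ] [337 196] [281 194]
0.026 rect [692.5  65.5 125.8  39.3 -87.7] yends [676.8   1.9] [698.3 128.7] [268 268] [306 297]
0.026 rect [625.1  57.9  49.   36.7 -50.7] yends [626.7  27.5] [623.8  88.5] [292 262] [314 272]
```

The bar, L and knob are all within 2 mm of target. The spanner sits 6 mm off in y, right against the pocket end, so I'll regrip it and shift it +6 mm.

Call:
{"op": "apply_moves", "data": {
  "rows": [
    {"x": 38.5,"y": 10,"z": 0,"ax": 0,"ay": 0,"az": 0,"gripper": 0.6},
    {"x": 38.5,"y": 10,"z": 0,"ax": 0,"ay": 0,"az": 0,"gripper": 0.6},
    {"x": 38.5,"y": 10,"z": 0,"ax": 0,"ay": 0,"az": 0,"gripper": 0.6},
    {"x": 38.5,"y": 10,"z": 0,"ax": 0,"ay": 0,"az": 0,"gripper": 0.6},
    {"x": 38.5,"y": 10,"z": 0,"ax": 0,"ay": 0,"az": 0,"gripper": 0.6}
  ]
}}

```text
clock: 25.57
position: [0.5681, -0.0556, 0.1029]
ee_rot: [0.865, 0.502, 0.0, 0.0]
ft_force: [0.9, -0.3, 0.8]
grip_width: 0.397
grasp_force: 0.0
```

Call:
{"op": "apply_moves", "data": {
  "rows": [
    {"x": 38.5,"y": 10,"z": 0,"ax": 0,"ay": 0,"az": 0,"gripper": 0.6},
    {"x": 38.5,"y": 10,"z": 0,"ax": 0,"ay": 0,"az": 0,"gripper": 0.6},
    {"x": 38.5,"y": 10,"z": 0,"ax": 0,"ay": 0,"az": 0,"gripper": 0.6},
    {"x": 38.5,"y": 10,"z": 0,"ax": 0,"ay": 0,"az": 0,"gripper": 0.6},
    {"x": 0,"y": 0,"z": 0,"ax": 0,"ay": 0,"az": -6.5,"gripper": 0.6}
  ]
}}

```text
clock: 25.98
position: [0.6801, 0.0661, 0.102]
ee_rot: [0.834, 0.552, 0.002, -0.002]
ft_force: [-0.5, 1.8, -0.1]
grip_width: 0.401
grasp_force: 0.0
```

Call:
{"op": "apply_moves", "data": {
  "rows": [
    {"x": 0,"y": 0,"z": 0,"ax": 0,"ay": 0,"az": -6.5,"gripper": 0.6},
    {"x": 0,"y": 0,"z": 0,"ax": 0,"ay": 0,"az": -6.5,"gripper": 0.6},
    {"x": 0,"y": 0,"z": 0,"ax": 0,"ay": 0,"az": -6.5,"gripper": 0.6},
    {"x": 0,"y": 0,"z": 0,"ax": 0,"ay": 0,"az": -6.5,"gripper": 0.6},
    {"x": 0,"y": 0,"z": 0,"ax": 0,"ay": 0,"az": 0,"gripper": 0.6}
  ]
}}

```text
clock: 26.4
position: [0.678, 0.0567, 0.1025]
ee_rot: [0.688, 0.726, 0.0, -0.0]
ft_force: [0.1, 0.2, 0.2]
grip_width: 0.402
grasp_force: 0.0
```

Call:
{"op": "apply_moves", "data": {
  "rows": [
    {"x": 0,"y": 0,"z": 0,"ax": 0,"ay": 0,"az": 0,"gripper": 0.65},
    {"x": 0,"y": 0,"z": 0,"ax": 0,"ay": 0,"az": 0,"gripper": 0.65}
  ]
}}

```text
clock: 26.57
position: [0.6782, 0.056, 0.1027]
ee_rot: [0.692, 0.722, 0.0, -0.0]
ft_force: [0.4, -0.8, 0.2]
grip_width: 0.355
grasp_force: 0.0
```

```bash
python3 -c "
from h import *
go(680,50,91.5,-10)"
```

```text
clock 26.5667 pos [678.2  56.  102.7] yaw 92.5 q7 -0.35 grip 0.355 tilt 0.01
tool shift [ -6.1   1.6 112.7] az 1.0
```

Call:
{"op": "apply_moves", "data": {
  "rows": [
    {"x": -6,"y": 2,"z": 38,"ax": 0,"ay": 0,"az": 0,"gripper": 0.65},
    {"x": 0,"y": 0,"z": 36,"ax": 0,"ay": 0,"az": 0,"gripper": 0.65},
    {"x": 0,"y": 0,"z": 20,"ax": 0,"ay": 0,"az": 0,"gripper": 0.65},
    {"x": 0,"y": 0,"z": 11,"ax": 0,"ay": 0,"az": 0,"gripper": 0.65},
    {"x": 0,"y": 0,"z": 7,"ax": 0,"ay": 0,"az": 0,"gripper": 0.65}
  ]
}}

```text
clock: 26.98
position: [0.6799, 0.0497, -0.0106]
ee_rot: [0.691, 0.723, -0.001, -0.001]
ft_force: [0.0, -0.3, 0.4]
grip_width: 0.351
grasp_force: 0.0
```

Call:
{"op": "apply_moves", "data": {
  "rows": [
    {"x": 0,"y": 0,"z": 0,"ax": 0,"ay": 0,"az": 0,"gripper": 0.65},
    {"x": 0,"y": 0,"z": 0,"ax": 0,"ay": 0,"az": 0,"gripper": 0.65},
    {"x": 0,"y": 0,"z": 0,"ax": 0,"ay": 0,"az": 0,"gripper": 0.65}
  ]
}}

```text
clock: 27.23
position: [0.6816, 0.0498, -0.0077]
ee_rot: [0.691, 0.723, 0.001, 0.001]
ft_force: [-0.1, 0.1, -0.2]
grip_width: 0.351
grasp_force: 0.0
```

Call:
{"op": "apply_moves", "data": {
  "rows": [
    {"x": 0,"y": 0,"z": 0,"ax": 0,"ay": 0,"az": 0,"gripper": 0.9},
    {"x": 0,"y": 0,"z": 0,"ax": 0,"ay": 0,"az": 0,"gripper": 0.9},
    {"x": 0,"y": 0,"z": 0,"ax": 0,"ay": 0,"az": 0,"gripper": 0.9},
    {"x": 0,"y": 0,"z": 0,"ax": 0,"ay": 0,"az": 0,"gripper": 0.9}
  ]
}}

```text
clock: 27.57
position: [0.6813, 0.0496, -0.0081]
ee_rot: [0.69, 0.723, 0.001, 0.001]
ft_force: [-0.2, -0.8, 6.8]
grip_width: 0.139
grasp_force: 39.2
```

Call:
{"op": "apply_moves", "data": {
  "rows": [
    {"x": 0,"y": 0,"z": -4,"ax": 0,"ay": 0,"az": 0,"gripper": 0.9},
    {"x": 3,"y": 0,"z": 0,"ax": 0,"ay": 0,"az": 0,"gripper": 0.9},
    {"x": 3,"y": 0,"z": 0,"ax": 0,"ay": 0,"az": 0,"gripper": 0.9},
    {"x": 0,"y": 0,"z": 3,"ax": 0,"ay": 0,"az": 0,"gripper": 0.9},
    {"x": 0,"y": 0,"z": 0,"ax": 0,"ay": 0,"az": 0,"gripper": 0.9}
  ]
}}

```text
clock: 27.98
position: [0.6804, 0.0568, -0.008]
ee_rot: [0.69, 0.724, 0.0, -0.0]
ft_force: [0.1, 2.0, 3.7]
grip_width: 0.137
grasp_force: 39.6
```

Call:
{"op": "apply_moves", "data": {
  "rows": [
    {"x": 0,"y": 0,"z": 0,"ax": 0,"ay": 0,"az": 0,"gripper": 0.9},
    {"x": 0,"y": 0,"z": 0,"ax": 0,"ay": 0,"az": 0,"gripper": 0.7},
    {"x": 0,"y": 0,"z": 0,"ax": 0,"ay": 0,"az": 0,"gripper": 0.65},
    {"x": 0,"y": 0,"z": 0,"ax": 0,"ay": 0,"az": 0,"gripper": 0.65},
    {"x": 0,"y": 0,"z": -20,"ax": 0,"ay": 0,"az": 0,"gripper": 0.65}
  ]
}}

```text
clock: 28.4
position: [0.6777, 0.0544, 0.0077]
ee_rot: [0.69, 0.723, -0.003, -0.002]
ft_force: [0.5, -0.7, -0.6]
grip_width: 0.352
grasp_force: 0.0
```

Call:
{"op": "apply_moves", "data": {
  "rows": [
    {"x": 0,"y": 0,"z": -40,"ax": 0,"ay": 0,"az": 0,"gripper": 0.65},
    {"x": 0,"y": 0,"z": -40,"ax": 0,"ay": 0,"az": 0,"gripper": 0.65},
    {"x": -35,"y": -18,"z": 0,"ax": 0,"ay": 0,"az": 0,"gripper": 0.65},
    {"x": -35,"y": -18,"z": 0,"ax": 0,"ay": 0,"az": 0,"gripper": 0.65},
    {"x": -35,"y": -18,"z": 0,"ax": 0,"ay": 0,"az": 0,"gripper": 0.65}
  ]
}}

```text
clock: 28.82
position: [0.6308, -0.0529, 0.0922]
ee_rot: [0.69, 0.724, 0.0, 0.001]
ft_force: [0.2, -0.6, 0.3]
grip_width: 0.349
grasp_force: 0.0
```

Call:
{"op": "apply_moves", "data": {
  "rows": [
    {"x": -30,"y": -25,"z": 0,"ax": 0,"ay": 0,"az": 0,"gripper": 0.65},
    {"x": -30,"y": -25,"z": 0,"ax": 0,"ay": 0,"az": 0,"gripper": 0.65},
    {"x": -30,"y": -25,"z": 0,"ax": 0,"ay": 0,"az": 0,"gripper": 0.65},
    {"x": -30,"y": -25,"z": 0,"ax": 0,"ay": 0,"az": 0,"gripper": 0.65},
    {"x": -30,"y": -25,"z": 0,"ax": 0,"ay": 0,"az": 0,"gripper": 0.65}
  ]
}}

```text
clock: 29.23
position: [0.5118, -0.2092, 0.0916]
ee_rot: [0.691, 0.723, -0.0, 0.0]
ft_force: [1.6, -0.3, -0.3]
grip_width: 0.352
grasp_force: 0.0
```

Call:
{"op": "apply_moves", "data": {
  "rows": [
    {"x": 0,"y": -30,"z": 0,"ax": 0,"ay": 0,"az": 0,"gripper": 0.65},
    {"x": 0,"y": -20,"z": 0,"ax": 0,"ay": 0,"az": 0,"gripper": 0.65},
    {"x": 0,"y": 0,"z": 0,"ax": 0,"ay": 0,"az": 0,"gripper": 0.65}
  ]
}}

```text
clock: 29.48
position: [0.4594, -0.2118, 0.0912]
ee_rot: [0.692, 0.722, -0.001, -0.001]
ft_force: [-0.4, -0.7, 0.4]
grip_width: 0.353
grasp_force: 0.0
```

```bash
python3 - <<'E'
from h import *; from workcell import *
go(0,0); c=camera('top'); im=c['color']; hsv=cv2.cvtColor(im,cv2.COLOR_RGB2HSV); g=im.min(2)
m=((hsv[...,1]<70)&(hsv[...,2]>130))
for nm,u,v,z,q in(('spanner',306,195,.019,m),('bar',310,237,.027,g>190),('ell',388,180,.027,g>190),('hub',383,231,.032,g>170)):
    for k in blobs(q,20):
        if cv2.pointPolygonTest(k,(float(u),float(v)),True)>-6: print(nm,rect(rays(c,k,z)))
s=camera('scene')['color'][:,:,::-1]
f=lambda q,x,y,w,h:cv2.resize(q[y:y+h,x:x+w],(800,300),interpolation=cv2.INTER_CUBIC)
cv2.imwrite('pics/f2.png',np.vstack([f(im[:,:,::-1],255,155,190,115),f(s,190,215,180,100)]))
E
```

```text
clock 29.4833 pos [ 459.4 -211.8   91.2] yaw 92.4 q7 0.24 grip 0.353 tilt 0.18
tool shift [ 231.2 -449.9    1.1] 
spanner [680.3  55.9 104.8  30.3 -87.9]
bar [592.1  51.7  74.8  29.5 -87.7]
ell [685.7 -84.5  64.   62.9   1.6]
hub [596.7 -89.6  18.1  17.4  -5.6]
```

View pics/f2.png

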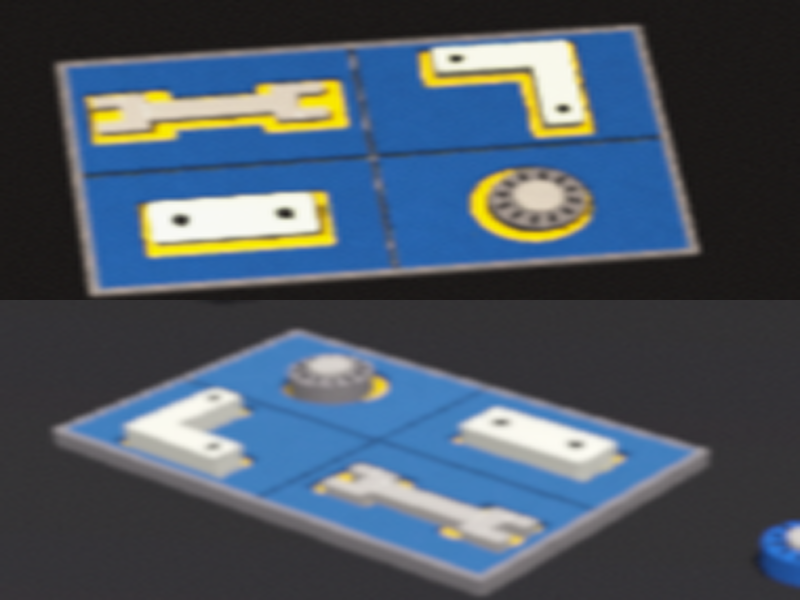

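The spanner is now well inside its pocket, with floor visible at both ends. All four parts lie flat and the arm is clear, so I hand in.

```bash
python3 -c "
from workcell import *
print(hand_in())"
```

```text
the job is handed in; nothing more can be done
None
```

The job is handed in at about 29 s: by my camera checks, the knob, short bar, L-bracket and spanner each lie flat in their own pockets within about 4 mm, and the look-alikes were left alone; no verdict was returned.

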